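Shut down the bench marking machine

ROBOT

A 6-joint arm with a two-finger parallel gripper is mounted at the origin on a cart in front of the work surface, level with it; the furniture and walls round the work are solid. World frame = base frame: x ahead of the robot, y to its left, z up, the work surface at z = 0. Lengths are in m, angles in rad, forces in N, time in s.
With the tool pointing down it reaches from about 0.325 to 0.85 m from the base axis. Payload 15.5 kg.
Tool frame: the origin (TCP) lies at the very end of the fingers, on their centre line; the grasp point (between the pads) lies robot.grip_point_offset behind it (robot.grip_point_offset is the distance from the TCP to the grasp point, in m); x points along the fingers, y is the direction in which the jaws open and shut, and the axes are right-handed (so a half turn about x gives the same grasp; the last joint's range is limited). The gripper opens to 91 mm and grips with 3 to 60 N. Pads are 32 mm wide; open, the fingers measure 118 mm over their backs; the gripper's body (76 mm by 178 mm) begins 60 mm behind the grasp point.
Start: joints at [1.147, 0.494, 1.345, -0, 1.302, -0.096], TCP at [0.201, 0.592, 0.191] pointing down, gripper open.
Joint ranges: [-2.91, 2.91], [-0.82, 2.16], [0.22, 2.67], [-1.22, 4.37], [0.12, 2.79], [-3.08, 3.08]. Speed limits (rad/s): [1.89, 1.89, 2.57, 3.01, 3.01, 3.01].

INTERFACE

Orientations are given as a 3x3 rotation matrix whose columns are the frame's x, y, z axes.
In Python, from plant import robot gives the robot as it stands.
- The arm moves only by the tool step_arm, never from a script. Its argument "deltas" is a list that holds one entry, the list of rows, each a list of 4 numbers: the shift along the tool's x, y, z in units of 30 mm (1.0 is 30 mm), then the turn about the tool's x in units of 6 degrees (1.0 is 6 degrees). In form: [[[x, y, z, turn], ...]]. A call has 1 to 5 rows; each row is the pose to reach, as a shift and turn from the pose commanded when the call began, along the tool's axes at that moment; what a row does not reach only later rows make up. A row lasts 1/12 s, in which the tool goes at most 41.7 mm and 7.16 degrees, less where a joint would pass 70% of its speed; a pose out of reach is approached as far as the arm can. A call with a gripper value outside its range is refused whole. "claw" is the closure, from 0 (fully open) to 1 (shut), set as the call begins (left out, the last holds). The fingers move at their own pace and stop on an object; the grip force is fixed at half the most. Time passes only in rows, so rows that repeat a pose let the fingers close. It gives the time, the measured TCP pose, the force and the opening at its end, in the units of the state.
- robot.state(): the state, without advancing time (a new reading comes with each control period).
- robot.read_camera(name): name is "scene" or "top" or "wrist"; returns the picture (384x512x3 uint8, red, green, blue); there is no depth.
- robot.calibration(name): a dict with "K" (3x3 intrinsics, pixels), "dist_coeffs" ([k1, k2, p1, p2, k3] as OpenCV has them; the pictures are not rectified), "pose" (4x4, takes a point from camera to world coordinates). Camera axes: x right, y down, z forward; pixel columns grow to the right and rows downward; lengths in m; the calibration is good to about 2 mm. A picture is of the moment at which its call begins: read the wrist's pose just before it. calibration takes no time and is no camera call; for the wrist camera it gives the pose at the moment of the call.
- robot.finish_job(): hands the job in, once; it reports no verdict.
Trained networks look in the newest picture that a camera, given by its name, has taken for a name from the list of things; names that differ only in an ending like _2 or _b are one class to them, and where a whole thing is asked for, a point or a joint stands for the part that bears it (a point fixed in the world has none). Each returns a list of dicts, best first, with "p" (0 to 1); they miss things now and then, are a little off and sometimes report something else, mostly with a low value. They report only what shows in the picture. A call takes as long as a camera call. They do not tell look-alikes from the thing itself.
- robot.spot_in(label, camera): "at" ([row, column] in pixels, amid what is visible of it).
- robot.landmark_of(label, camera): "at" ([row, column] in pixels: a listed point, or the origin of a listed thing).
The state is a dict: "time": time; "q": joint angles; "qvel": joint speeds; "effort": joint torques, N m; "tool_pos": TCP position; "eef_rot": TCP orientation; "wrist_force": force on the tool from outside, world axes, zero at the start; "ft_torque": the same for the moment, N m; "finger_gap": opening from 0.0 (shut) to 1.0 (fully open).
Only numpy, scipy, OpenCV 4.12 (cv2) and the standard library are available. Lean on these libraries where they do the work, as an engineer would, in place of code of your own. Each camera call takes 0.05 s, during which the arm holds its last target.

TASK

Shut down the small marking machine: first turn the black handle of the isolator box a quarter turn anticlockwise to off while the guard is still up, then lower the machine's hinged guard gently, without letting it drop, until it lies fully down on its stops. Do not shift the loupe that stands between them.

Things in the scene. Friction and masses are not known exactly. Their poses are not given: they have to be found in the camera images.
- machine: grey open-topped tub of a small marking machine, fixed to the bench, 150 (x) x 180 (y) x 75 mm high. Origin at the centre of its underside on the bench; x points to its back (hinge side), y to its left, z up. Its yaw is within 0.3 rad of the robot's, and it may stand to the left or right of the isolator box
- guard_hinge (a point): point on the guard's hinge axis, at the middle; the axis runs along the machine's y, 78 mm behind the machine's origin and 83 mm above the bench
- guard_handle (a point): middle of the round bar of the guard's dark steel bow handle. The bar is 10 mm thick, parallel to the hinge axis, 193 mm from it, with about 95 mm of clear bar between its two legs; it stands 33 mm clear of the guard's front edge (bar centre to edge 38 mm), in the guard's plane. Fingers can straddle the bar from above at any guard angle, and the bar may roll between them
- guard (a joint): angle of the guard in rad: 0 = fully down and level on the two rubber stops, pi/2 = upright; it starts between 1.25 and 1.5, and 1.65 is as far back as it goes. The guard is an aluminium frame with a clear pane, 152 x 180 x 8 mm, about 0.45 kg. A stiff hinge holds it above about 1.2 rad; lower than that it falls shut by itself if let go, and slams
- isolator_box: grey isolator enclosure, fixed to the bench, 94 x 94 mm and 68 mm high with the handle on its lid. Origin at the centre of its underside; x points to its back (cable gland), y to its left, z up. Its yaw is within 0.6 rad of the robot's
- isolator_grip (a point): on the upright turning axis of the isolator's handle, 100 mm above the bench, at the height to grip. The handle's grip is a black bar 16 mm thick and about 64 mm long; its top is 6 mm above this point, and below it is a round black collar, 54 mm across, whose top is 23 mm below this point
- isolator (a joint): angle of the isolator handle in rad, growing anticlockwise seen from above: 0 = on (bar lies along the box's x, white line pointing to its back), 1.571 = off (bar along the box's y, white line pointing to its left, at the ring mark), where it meets its stop. It starts between 0 and 0.12 and stays where it is left; turning it takes about 0.1 N m
- the_loupe: black loupe, a cup-shaped magnifier 34 mm across and 31 mm high, standing loose between machine and isolator box; origin at the centre of its underside. To be left alone
Mind the look-alikes: they are no part of the job. Leave any pink look-alike of the isolator_box alone.

How it is judged:
On the way:
1. the isolator handle is turned to off while the guard is still up (value of joint isolator above 1.3 rad and value of joint guard above 1 rad), for 0.2 s.
At the end, for the whole second after the job is handed in: The isolator handle is at off (within 0.27 rad of its stop) and the guard lies down on its stops (within 0.04 rad of level, 8 mm at the handle) (value of joint isolator above 1.3 rad and value of joint guard below 0.04 rad); the robot touches nothing.
It fails at once if the guard slams: near its stops it falls faster than 2 rad/s (0.4 m/s at the handle) (value of joint guard below 0.3 rad and velocity of joint guard below -2 rad/s).
It fails at once if the loupe is shifted by more than 30 mm (distance of the_loupe from where it was at the start of the episode above 0.03 m).
It also fails if it takes over 64 s, if anything falls off the work surface, if the arm or the gripper's body presses on something with over 40 N, if the wrist force passes 120 N, or if a joint passes its speed limit or range.

## Working session

There is one attempt and no reset: what is moved stays moved. The work goes in short steps, Python scripts to look and compute and a tool call to move; the robot and the scene stay as the last step left them, time stands still between calls to the robot, and variables do not carry over. Pictures are saved under pics/ and viewed, and the job is handed in when it is done.

Besides the shell and the picture viewer there is one more tool, called after ">>>" as name(argument=value, ...), one argument or row to a line, values as JSON. step_arm: Moves the arm, as the interface text tells. Its arguments: {"type":"object","properties":{"deltas":{"type":"array"},"claw":{"type":"number"}},"required":["deltas"]}

```bash
mkdir -p pics; ls
cat > h.py <<'E'
from plant import robot
import numpy as np, cv2
def snap(c,n):
    im=robot.read_camera(c); cv2.imwrite(f'pics/{n}.png',im[:,:,::-1]); return im
def ray(c,at,cal=None):
    cal=cal or robot.calibration(c)
    p=cv2.undistortPoints(np.array([[[at[1],at[0]]]],float),np.array(cal['K']),np.array(cal['dist_coeffs']))[0,0]
    P=np.array(cal['pose']); return P[:3,3],P[:3,:3]@np.array([p[0],p[1],1])/np.linalg.norm([p[0],p[1],1])
def atz(c,at,z,cal=None):
    o,d=ray(c,at,cal); return o+d*(z-o[2])/d[2]
def tri(rs):
    A=np.zeros((3,3));b=np.zeros(3)
    for o,d in rs:
        M=np.eye(3)-np.outer(d,d);A+=M;b+=M@o
    x=np.linalg.solve(A,b); return x,[np.linalg.norm((np.eye(3)-np.outer(d,d))@(x-o)) for o,d in rs]
def proj(c,X,cal=None):
    cal=cal or robot.calibration(c); P=np.linalg.inv(np.array(cal['pose']))
    u,_=cv2.projectPoints(np.array(X,float).reshape(-1,1,3),cv2.Rodrigues(P[:3,:3])[0],P[:3,3],np.array(cal['K']),np.array(cal['dist_coeffs']))
    return u[:,0,::-1]
E
python3 - <<'E'
from h import *
np.set_printoptions(precision=4,suppress=True)
s=robot.state();print(s, robot.grip_point_offset)
for c in ['scene','top']:
    snap(c,c+'0')
    for l in ['isolator_grip','isolator_box','guard_handle','guard_hinge','machine','the_loupe']:
        print(c,l,[(np.round(r['at'],1),round(r['p'],2)) for r in robot.landmark_of(l,c)[:3]])
print(robot.state()['time'])
E
```

```text
pics
{'time': 0.0, 'q': array([ 1.1475,  0.4942,  1.3462,  0.    ,  1.3025, -0.0955]), 'qvel': array([-0.0008,  0.0001, -0.0014, -0.0005, -0.0015, -0.0016]), 'effort': array([  0.0025, -87.8804, -38.1843,   0.0709,   0.0528,  -0.0001]), 'tool_pos': array([0.201 , 0.5913, 0.1904]), 'eef_rot': array([[-0.0005,  0.322 ,  0.9468],
       [-0.0011,  0.9467, -0.322 ],
       [-1.    , -0.0012, -0.0001]]), 'wrist_force': array([-0.3922,  0.6913, -0.1479]), 'ft_torque': array([0.0212, 0.0323, 0.0295]), 'finger_gap': 0.9998312971045817} 0.0188
scene isolator_grip [(array([203.1, 324.6]), 0.95), (array([238.5, 271.7]), 0.68)]
scene isolator_box [(array([249.9, 323.2]), 0.78), (array([284. , 268.5]), 0.56)]
scene guard_handle []
scene guard_hinge [(array([153., 244.]), 0.96)]
scene machine [(array([190.9, 226. ]), 0.68)]
scene the_loupe [(array([216.3, 270.7]), 0.78)]
top isolator_grip [(array([244.3, 319.4]), 0.96), (array([173.4, 317.9]), 0.68)]
top isolator_box [(array([180.8, 312.2]), 0.92), (array([243.2, 314.5]), 0.84)]
top guard_handle [(array([133.5, 168.7]), 0.88)]
top guard_hinge [(array([143.1, 185.1]), 0.9), (array([175.3, 195.3]), 0.74)]
top machine [(array([177.6, 192.7]), 0.88)]
top the_loupe [(array([180.6, 254. ]), 0.7)]
0.7
```

View pics/scene0.png

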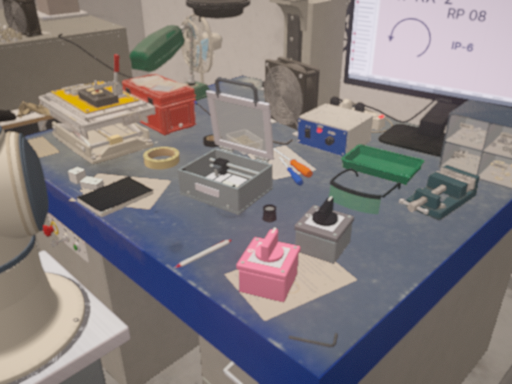

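View pics/top0.png

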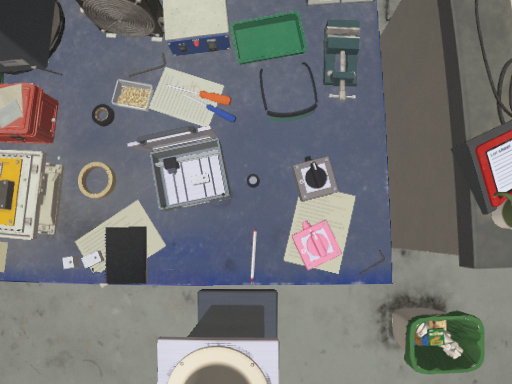

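The scene view shows the grey isolator box with its black handle at about (215,325), with the pink look-alike in front at (245,270). The loupe is at (213,269) and the tub with raised guard at (180,225). In the top view the grey isolator is at (176,317), the pink one at (244,318), the loupe at (181,253), and the guard's handle at about (135,165), edge-on.

Run:
```python
from h import *
np.set_printoptions(precision=4,suppress=True)
def T(a,b): 
    x,e=tri([ray('scene',a),ray('top',b)]);print(x,np.round(e,4));return x
T((203.1,324.6),(173.4,317.9))
T((249.9,323.2),(180.8,312.2))
T((153,244),(143.1,185.1))
T((190.9,226),(177.6,192.7))
T((216.3,270.7),(180.6,254))
g=T((82,238),(136,166))
print(atz('top',(173.4,317.9),.1),atz('top',(180.6,254),.015), atz('scene',(203.1,324.6),.1))
for c in ['top','scene']: print(c,robot.calibration(c)['pose'],robot.calibration(c)['K'])
for c,n,(r0,r1,c0,c1) in [('scene','zs',(60,280,160,370)),('top','zt',(110,280,120,350))]:
    im=cv2.imread(f'pics/{c}0.png')[r0:r1,c0:c1]; cv2.imwrite(f'pics/{n}.png',cv2.resize(im,None,fx=800/im.shape[1] if c=='top' else 2.7,fy=800/im.shape[1] if c=='top' else 2.7,interpolation=cv2.INTER_CUBIC))
```

```text
[ 0.5654 -0.2516  0.1058] [0.0035 0.0035]
[ 0.5654 -0.2543 -0.0092] [0.0015 0.0015]
[0.6502 0.0718 0.083 ] [0.0023 0.0023]
[0.5763 0.0654 0.0048] [0.0003 0.0003]
[ 0.5661 -0.099   0.0062] [0.0004 0.0004]
[0.6212 0.0644 0.2741] [0.0033 0.0033]
[ 0.5688 -0.2551  0.1   ] [ 0.5651 -0.0995  0.015 ] [ 0.57   -0.2441  0.1   ]
top [[-0.0058 -0.9938  0.111   0.4274]
 [-0.9994  0.0094  0.0319 -0.1259]
 [-0.0327 -0.1108 -0.9933  0.9726]
 [ 0.      0.      0.      1.    ]] [[367.9547   0.     252.4325]
 [  0.     367.9547 192.2242]
 [  0.       0.       1.    ]]
scene [[ 0.7017 -0.3565  0.6169 -0.1385]
 [-0.7125 -0.3456  0.6106 -0.7558]
 [-0.0045 -0.868  -0.4965  0.6148]
 [ 0.      0.      0.      1.    ]] [[494.4238   0.     258.2325]
 [  0.     494.4238 194.5251]
 [  0.       0.       1.    ]]
```

View pics/zs.png

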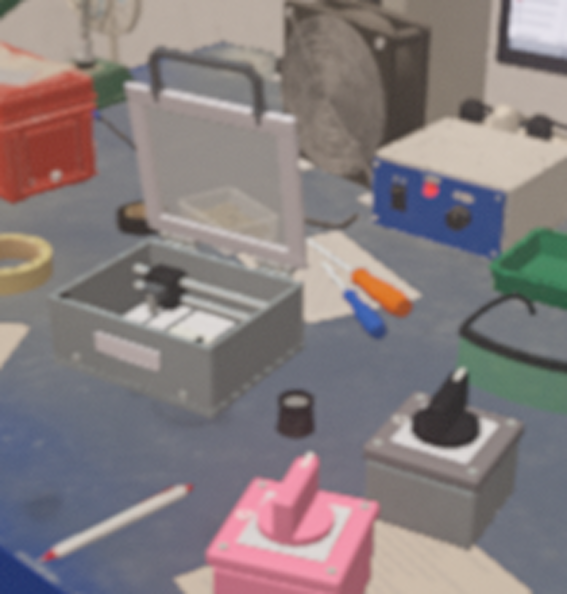

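View pics/zt.png

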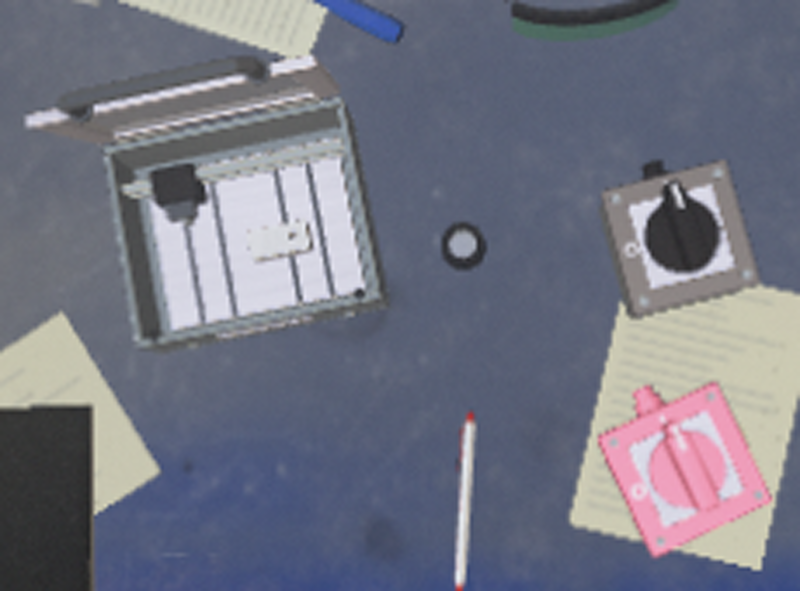

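```bash
cat >> h.py <<'E'
def Rdown(yaw): # tool x down, y at yaw
    y=np.array([np.cos(yaw),np.sin(yaw),0]);x=np.array([0,0,-1.]);return np.stack([x,y,np.cross(x,y)],1)
def plan(p0,yaw0,p1,yaw1,mm=39,deg=6.6):
    p0,p1=np.array(p0,float),np.array(p1,float)
    n=int(np.ceil(max(np.linalg.norm(p1-p0)/(mm/1e3),abs(np.degrees(yaw1-yaw0))/deg)))
    k=0;p=p0.copy();yaw=yaw0
    while k<n:
        m=min(5,n-k);R=Rdown(yaw);rows=[]
        for i in range(1,m+1):
            t=(k+i)/n; d=R.T@(p0+(p1-p0)*t-p)/.03; a=-np.degrees(yaw0+(yaw1-yaw0)*t-yaw)/6
            rows.append([round(v,2) for v in [*d,a]])
        print([rows]); r=np.array(rows[-1]); p=p+R@r[:3]*.03; yaw-=np.radians(r[3]*6); k+=m
    print('end',p,yaw)
def now():
    s=robot.state();y=s['eef_rot'][:,1];return s['tool_pos'],np.arctan2(y[1],y[0])
E
python3 - <<'E'
from h import *
np.set_printoptions(precision=4,suppress=True)
s=robot.state();P=np.array(robot.calibration('wrist')['pose']);print(s['eef_rot'].T@(P[:3,3]-s['tool_pos']),s['eef_rot'].T@P[:3,:3],robot.calibration('wrist')['K'])
p,y=now();print(p,y);plan(p,y,[.50,-.24,.27],-1.27)
E
```

```text
[-0.1932 -0.0002 -0.0818] [[ 0.0001 -0.2905  0.9569]
 [ 1.      0.0011  0.0002]
 [-0.0011  0.9569  0.2905]] [[269.8108   0.     250.91  ]
 [  0.     269.8108 192.1415]
 [  0.       0.       1.    ]]
[0.2012 0.5917 0.1911] 1.2429786114424857
[[[np.float64(-0.11), np.float64(-1.0), np.float64(0.8), np.float64(1.04)], [np.float64(-0.23), np.float64(-2.0), np.float64(1.6), np.float64(2.09)], [np.float64(-0.34), np.float64(-3.01), np.float64(2.39), np.float64(3.13)], [np.float64(-0.46), np.float64(-4.01), np.float64(3.19), np.float64(4.17)], [np.float64(-0.57), np.float64(-5.01), np.float64(3.99), np.float64(5.22)]]]
[[[np.float64(-0.12), np.float64(-0.44), np.float64(1.2), np.float64(1.04)], [np.float64(-0.23), np.float64(-0.88), np.float64(2.4), np.float64(2.08)], [np.float64(-0.35), np.float64(-1.32), np.float64(3.61), np.float64(3.13)], [np.float64(-0.46), np.float64(-1.76), np.float64(4.81), np.float64(4.17)], [np.float64(-0.57), np.float64(-2.2), np.float64(6.01), np.float64(5.21)]]]
[[[np.float64(-0.12), np.float64(0.25), np.float64(1.26), np.float64(1.05)], [np.float64(-0.23), np.
[... 233 characters left out ...]
1.23), np.float64(6.29), np.float64(5.22)]]]
[[[np.float64(-0.11), np.float64(0.87), np.float64(0.94), np.float64(1.04)], [np.float64(-0.23), np.float64(1.73), np.float64(1.89), np.float64(2.09)], [np.float64(-0.34), np.float64(2.59), np.float64(2.83), np.float64(3.13)], [np.float64(-0.45), np.float64(3.46), np.float64(3.78), np.float64(4.17)], [np.float64(-0.57), np.float64(4.32), np.float64(4.72), np.float64(5.22)]]]
[[[np.float64(-0.11), np.float64(1.23), np.float64(0.36), np.float64(1.04)], [np.float64(-0.23), np.float64(2.46), np.float64(0.72), np.float64(2.08)], [np.float64(-0.34), np.float64(3.69), np.float64(1.07), np.float64(3.13)]]]
end [ 0.5001 -0.2398  0.27  ] -1.2702955114293486
```

>>> step_arm(
  deltas=[
    [[-0.1,-1.0,0.8,1.0],[-0.2,-2.0,1.6,2.1],[-0.3,-3.0,2.4,3.1],[-0.5,-4.0,3.2,4.2],[-0.6,-5.0,4.0,5.2]],
  ],
  claw=0,
)

```text
time: 1.12
tool_pos: [0.2668, 0.4096, 0.2095]
eef_rot: [[0.0, 0.769, 0.639], [0.0, 0.639, -0.769], [-1.0, 0.001, -0.0]]
wrist_force: [1.8, -0.1, 0.4]
finger_gap: 0.999
```

>>> step_arm(
  deltas=[
    [[-0.1,-0.4,1.2,1.0],[-0.2,-0.9,2.4,2.1],[-0.35,-1.3,3.6,3.1],[-0.5,-1.8,4.8,4.2],[-0.6,-2.2,6.0,5.2]],
  ],
)

```text
time: 1.53
tool_pos: [0.3317, 0.229, 0.2275]
eef_rot: [[0.001, 0.989, 0.148], [0.0, 0.148, -0.989], [-1.0, 0.001, -0.0]]
wrist_force: [0.9, 0.3, 0.5]
finger_gap: 0.996
```

>>> step_arm(
  deltas=[
    [[-0.1,0.25,1.25,1.0],[-0.2,0.5,2.5,2.1],[-0.35,0.75,3.75,3.1],[-0.5,1.0,5.0,4.2],[-0.6,1.2,6.3,5.2]],
  ],
)

```text
time: 1.95
tool_pos: [0.3968, 0.0477, 0.2457]
eef_rot: [[0.001, 0.922, -0.386], [0.0, -0.386, -0.922], [-1.0, 0.001, -0.001]]
wrist_force: [1.7, 1.2, -0.1]
finger_gap: 1.003
```

>>> step_arm(
  deltas=[
    [[-0.1,0.85,0.95,1.0],[-0.2,1.7,1.9,2.1],[-0.35,2.6,2.8,3.1],[-0.5,3.5,3.8,4.2],[-0.6,4.3,4.7,5.2]],
  ],
)

```text
time: 2.37
tool_pos: [0.4624, -0.1325, 0.2636]
eef_rot: [[0.001, 0.589, -0.808], [-0.0, -0.808, -0.589], [-1.0, 0.001, -0.0]]
wrist_force: [1.3, 0.5, 0.5]
finger_gap: 1.002
```

Run:
```python
from h import *
p,y=now();print(p,y);plan(p,y,[.55,-.25,.27],-1.27)
```

```text
[ 0.46243727 -0.13252023  0.26356362] -0.9415674595048187
[[[np.float64(-0.05), np.float64(1.22), np.float64(-0.01), np.float64(0.78)], [np.float64(-0.11), np.float64(2.44), np.float64(-0.03), np.float64(1.57)], [np.float64(-0.16), np.float64(3.66), np.float64(-0.04), np.float64(2.35)], [np.float64(-0.21), np.float64(4.88), np.float64(-0.06), np.float64(3.14)]]]
end [ 0.55005208 -0.2498226   0.26986362] -1.2703874905805503
```

>>> step_arm(
  deltas=[
    [[0,1.2,0,0.8],[-0.1,2.4,0,1.6],[-0.2,3.7,0,2.4],[-0.2,4.9,0,3.1],[-0.2,4.9,0,3.1]],
  ],
)

```text
time: 2.78
tool_pos: [0.552, -0.2532, 0.2683]
eef_rot: [[0.001, 0.299, -0.954], [-0.002, -0.954, -0.299], [-1.0, 0.002, -0.001]]
wrist_force: [-1.2, 0.9, -0.8]
finger_gap: 0.999
```

Run:
```python
from h import *
np.set_printoptions(precision=4,suppress=True)
cal=robot.calibration('wrist');snap('wrist','w1')
for l in ['isolator_grip','isolator_box','the_loupe']:
    for r in robot.landmark_of(l,'wrist')[:3]:
        print(l,np.round(r['at'],1),round(r['p'],2),atz('wrist',r['at'],.1 if 'grip' in l else 0,cal))
print(now(),robot.state()['time'])
```

```text
isolator_grip [165.9 251.8] 0.8 [ 0.5628 -0.2521  0.1   ]
isolator_grip [266.3 221.9] 0.63 [ 0.4002 -0.2554  0.1   ]
isolator_box [239.9 225.4] 0.71 [ 0.3933 -0.2537  0.    ]
isolator_box [156.  255.7] 0.62 [ 0.5623 -0.2598  0.    ]
the_loupe [125.7 161.8] 0.93 [ 0.5639 -0.0947  0.    ]
(array([ 0.5486, -0.2476,  0.2689]), np.float64(-1.2589177917057404)) 2.9833
```

View pics/w1.png

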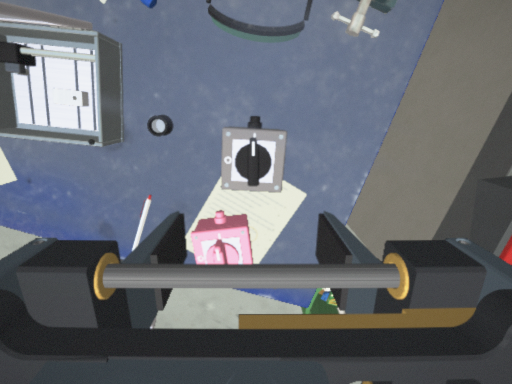

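The wrist view shows the grey isolator box at (160,253) with its white line pointing up. The pink one is at (240,222) and the loupe at (125,160). I'll zoom in for the bar and box angles.

Run:
```python
import cv2
im=cv2.imread('pics/w1.png')[110:200,205:300]; cv2.imwrite('pics/w1z.png',cv2.resize(im,None,fx=6,fy=6,interpolation=cv2.INTER_CUBIC))
```

```text
(no output)
```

View pics/w1z.png

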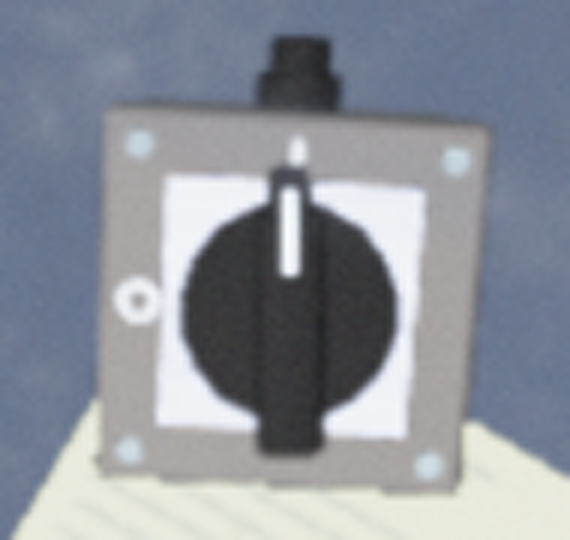

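Run:
```python
from h import *
np.set_printoptions(precision=4,suppress=True)
cal=robot.calibration('wrist')
f=lambda x,y,z:atz('wrist',(110+y/6,205+x/6),z,cal)
s=[f(*q,.068) for q in [(139,143),(456,160),(428,464),(130,450)]]
c=[f(*q,.068) for q in [(108,108),(490,125),(460,490),(100,472)]]
for k in (s,c):
    k=np.array(k);print(k.mean(0),[np.linalg.norm(k[i]-k[i-1]) for i in range(4)])
    v=(k[0]-k[3])+(k[1]-k[2]);w=(k[0]-k[1])+(k[3]-k[2]);print('yaw',np.arctan2(v[1],v[0]),np.arctan2(-w[0],w[1]))
t,b=f(290,172,.106),f(291,455,.106);v=t-b;print('bar',t,b,np.linalg.norm(v),(t+b)/2,np.arctan2(v[1],v[0]))
# two-view height of grip
rw=ray('wrist',(165.9,251.8),cal)
print(tri([rw,ray('top',(173.4,317.9))]),tri([rw,ray('scene',(203.1,324.6))]))
```

```text
[ 0.5599 -0.2479  0.068 ] [np.float64(0.07627003698381254), np.float64(0.07602933598893467), np.float64(0.07596849645906502), np.float64(0.0754581710062657)]
yaw 0.25521999935548023 0.2624370700467671
[ 0.5609 -0.2479  0.068 ] [np.float64(0.0902595207157149), np.float64(0.09104088473459249), np.float64(0.09103712947430267), np.float64(0.09159419654038434)]
yaw 0.2639118494497975 0.26536523271323276
bar [ 0.5951 -0.2365  0.106 ] [ 0.5345 -0.2566  0.106 ] 0.06379402903626077 [ 0.5648 -0.2465  0.106 ] 0.31908684405772875
(array([ 0.5643, -0.2472,  0.1317]), [np.float64(0.0031960986048462877), np.float64(0.0031960986048463146)]) (array([ 0.5614, -0.2476,  0.1055]), [np.float64(0.002216038540180857), np.float64(0.0022160385401808406)])
```

Run:
```python
from h import *
p,y=now();print(p,y);plan(p,y,[.5625,-.2477,.15],-1.26);plan([.5625,-.2477,.15],-1.26,[.5625,-.2477,.085],-1.26,mm=25)
```

```text
[ 0.54864205 -0.24761479  0.26887081] -1.2589177917057404
[[[np.float64(0.99), np.float64(0.04), np.float64(-0.11), np.float64(0.0)], [np.float64(1.98), np.float64(0.07), np.float64(-0.22), np.float64(0.01)], [np.float64(2.97), np.float64(0.11), np.float64(-0.33), np.float64(0.01)], [np.float64(3.96), np.float64(0.14), np.float64(-0.44), np.float64(0.01)]]]
end [ 0.56249402 -0.2475618   0.15007081] -1.259964989256937
[[[np.float64(0.72), np.float64(0.0), np.float64(0.0), np.float64(-0.0)], [np.float64(1.44), np.float64(0.0), np.float64(0.0), np.float64(-0.0)], [np.float64(2.17), np.float64(0.0), np.float64(0.0), np.float64(-0.0)]]]
end [ 0.5625 -0.2477  0.0849] -1.26
```

>>> step_arm(
  deltas=[
    [[1.0,0.05,-0.1,0],[2.0,0.1,-0.2,0],[3.0,0.1,-0.35,0],[4.0,0.15,-0.45,0],[4.0,0.15,-0.45,0]],
  ],
)

```text
time: 3.4
tool_pos: [0.5606, -0.2459, 0.1444]
eef_rot: [[-0.007, 0.307, -0.952], [0.004, -0.952, -0.307], [-1.0, -0.006, 0.005]]
wrist_force: [-1.6, 1.5, -1.6]
finger_gap: 0.999
```

Run:
```python
from h import *
cal=robot.calibration('wrist');im=snap('wrist','w2')
print(now())
for r in robot.landmark_of('isolator_grip','wrist')[:3]: print(np.round(r['at'],1),round(r['p'],2),atz('wrist',r['at'],.1,cal), tri([ray('wrist',r['at'],cal),ray('scene',(203.1,324.6))]))
```

```text
(array([ 0.56162339, -0.24664957,  0.14740551]), np.float64(-1.258370490991415))
[338.6 215.5] 0.79 [ 0.39545126 -0.25828158  0.1       ] (array([ 0.48249876, -0.27281177,  0.16339288]), [np.float64(0.029735886595735644), np.float64(0.02973588659573561)])
[201.1 259.4] 0.61 [ 0.56520754 -0.25319404  0.1       ] (array([ 0.5651862 , -0.25060532,  0.10429721]), [np.float64(0.002452136733337367), np.float64(0.00245213673333746)])
```

View pics/w2.png

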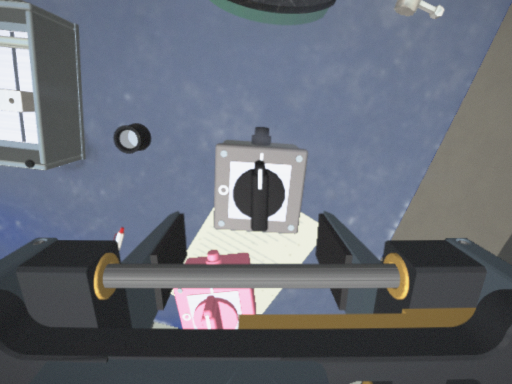

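The arm was still settling when the first wrist picture was taken, so my zoomed measurement used a stale pose. I'll re-measure now that it's still.

Run:
```python
from h import *
np.set_printoptions(precision=4,suppress=True)
print(now());cal=robot.calibration('wrist');im=snap('wrist','w3');print(now());np.save('cal3.npy',cal,allow_pickle=True)
z=im[120:245,200:320,::-1];cv2.imwrite('pics/w3z.png',cv2.resize(z,None,fx=4.8,fy=4.8,interpolation=cv2.INTER_CUBIC))
for r in robot.landmark_of('isolator_grip','wrist')[:3]: print(np.round(r['at'],1),round(r['p'],2),atz('wrist',r['at'],.1,cal), tri([ray('wrist',r['at'],cal),ray('scene',(203.1,324.6)),ray('top',(173.4,317.9))]))
```

```text
(array([ 0.5628, -0.2475,  0.1495]), np.float64(-1.2586539024434418))
(array([ 0.5637, -0.2481,  0.1508]), np.float64(-1.2589490256942486))
[334.2 215. ] 0.65 [ 0.3994 -0.2584  0.1   ] (array([ 0.5236, -0.2567,  0.1679]), [np.float64(0.04145374177225254), np.float64(0.03956351784325693), np.float64(0.03592423149711655)])
```

View pics/w3z.png

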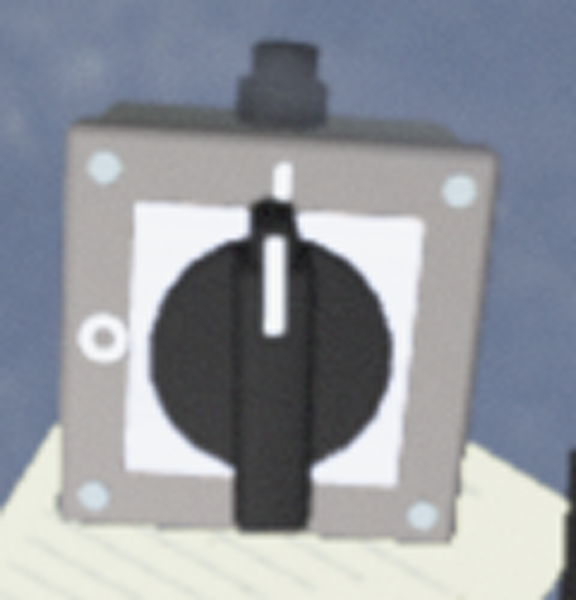

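Run:
```python
from h import *
np.set_printoptions(precision=4,suppress=True)
cal=np.load('cal3.npy',allow_pickle=True).item()
f=lambda x,y,z:atz('wrist',(120+y/4.8,200+x/4.8),z,cal)
s=[f(*q,.068) for q in [(103,168),(460,191),(423,516),(93,496)]]
c=[f(*q,.068) for q in [(68,124),(495,150),(452,542),(62,520)]]
for k in (s,c):
    k=np.array(k);print(k.mean(0),[np.linalg.norm(k[i]-k[i-1]) for i in range(4)])
    v=(k[0]-k[3])+(k[1]-k[2]);w=(k[0]-k[1])+(k[3]-k[2]);print('yaw',np.arctan2(v[1],v[0]),np.arctan2(-w[0],w[1]))
t,b=f(274,200,.106),f(272,530,.106);v=t-b;print('bar',t,b,np.linalg.norm(v),(t+b)/2,np.arctan2(v[1],v[0]))
print(f(271,350,.077))
```

```text
[ 0.5638 -0.2538  0.068 ] [np.float64(0.07591946973131099), np.float64(0.07646032854184528), np.float64(0.07599148963265387), np.float64(0.0763234999275056)]
yaw 0.25004795568023047 0.24839964262008335
[ 0.565  -0.2533  0.068 ] [np.float64(0.09128662004110732), np.float64(0.09058906508488673), np.float64(0.09136677163128265), np.float64(0.09076028915095224)]
yaw 0.25913018828259343 0.2525359702884392
bar [ 0.6023 -0.2412  0.106 ] [ 0.5389 -0.2618  0.106 ] 0.066692561695282 [ 0.5706 -0.2515  0.106 ] 0.313918207582189
[ 0.5662 -0.2531  0.077 ]
```

Run:
```python
from h import *
p,y=now();print(p,y);plan(p,y,[.565,-.2535,.085],-1.26,mm=17)
```

```text
[ 0.564081   -0.24852223  0.15135481] -1.2592125091108537
[[[np.float64(0.55), np.float64(0.04), np.float64(0.01), np.float64(0.0)], [np.float64(1.11), np.float64(0.08), np.float64(0.01), np.float64(0.0)], [np.float64(1.66), np.float64(0.13), np.float64(0.02), np.float64(0.01)], [np.float64(2.21), np.float64(0.17), np.float64(0.02), np.float64(0.01)]]]
end [ 0.56507338 -0.2535606   0.08505481] -1.2602597066620502
```

>>> step_arm(
  deltas=[
    [[0.4,0.15,0,0],[0.9,0.17,0.02,0],[1.5,0.17,0.02,0],[2.0,0.17,0.02,0],[2.2,0.17,0.02,0]],
  ],
)

```text
time: 4.02
tool_pos: [0.5639, -0.2535, 0.0819]
eef_rot: [[-0.001, 0.306, -0.952], [0.0, -0.952, -0.306], [-1.0, -0.001, 0.001]]
wrist_force: [-0.2, 1.3, -0.8]
finger_gap: 1.0
```

>>> step_arm(
  deltas=[
    [[0,0,0,0],[0,0,0,0],[0,0,0,0],[0,0,0,0],[0,0,0,0]],
  ],
  claw=0.77,
)

```text
time: 4.43
tool_pos: [0.5648, -0.2537, 0.0838]
eef_rot: [[0.001, 0.306, -0.952], [-0.001, -0.952, -0.306], [-1.0, 0.001, -0.001]]
wrist_force: [-0.3, -0.3, -0.8]
finger_gap: 0.666
```

>>> step_arm(
  deltas=[
    [[0,0,0,0],[0,0,0,0],[0,0,0,0],[0,0,0,0],[0,0,0,0]],
  ],
)

```text
time: 4.85
tool_pos: [0.5644, -0.2535, 0.083]
eef_rot: [[-0.0, 0.306, -0.952], [-0.0, -0.952, -0.306], [-1.0, 0.0, 0.0]]
wrist_force: [0.9, 0.0, 1.1]
finger_gap: 0.301
```

>>> step_arm(
  deltas=[
    [[0,0,0,0],[0,0,0,0],[0,0,0,-0.6],[0,0,0,-1.3],[0,0,0,-2]],
  ],
)

```text
time: 5.27
tool_pos: [0.5644, -0.2533, 0.0831]
eef_rot: [[0.0, 0.5, -0.866], [0.0, -0.866, -0.5], [-1.0, -0.0, -0.0]]
wrist_force: [0.1, 2.8, 3.2]
finger_gap: 0.223
```

>>> step_arm(
  deltas=[
    [[0,0,0,-0.8],[0,0,0,-1.6],[0,0,0,-2.4],[0,0,0,-3.2],[0,0,0,-4]],
  ],
)

```text
time: 5.68
tool_pos: [0.5647, -0.2535, 0.0833]
eef_rot: [[0.001, 0.81, -0.587], [-0.0, -0.587, -0.81], [-1.0, 0.001, -0.0]]
wrist_force: [-0.2, 0.1, 3.8]
finger_gap: 0.227
```

>>> step_arm(
  deltas=[
    [[0,0,0,-0.8],[0,0,0,-1.6],[0,0,0,-2.4],[0,0,0,-3.2],[0,0,0,-4]],
  ],
)

```text
time: 6.1
tool_pos: [0.5647, -0.2535, 0.0833]
eef_rot: [[0.001, 0.978, -0.207], [-0.0, -0.207, -0.978], [-1.0, 0.001, 0.0]]
wrist_force: [-0.3, 1.2, 4.7]
finger_gap: 0.232
```

>>> step_arm(
  deltas=[
    [[0,0,0,-0.8],[0,0,0,-1.6],[0,0,0,-2.4],[0,0,0,-3.2],[0,0,0,-4]],
  ],
)

```text
time: 6.52
tool_pos: [0.5647, -0.2535, 0.0834]
eef_rot: [[0.001, 0.978, 0.209], [-0.0, 0.209, -0.978], [-1.0, 0.001, 0.0]]
wrist_force: [-0.2, 0.5, 4.1]
finger_gap: 0.23
```

>>> step_arm(
  deltas=[
    [[0,0,0,-0.5],[0,0,0,-1.0],[0,0,0,-1.4],[0,0,0,-1.7],[0,0,0,-1.7]],
  ],
)

```text
time: 6.93
tool_pos: [0.5647, -0.2536, 0.0834]
eef_rot: [[0.001, 0.926, 0.376], [-0.0, 0.376, -0.926], [-1.0, 0.001, 0.001]]
wrist_force: [0.4, 0.2, 5.0]
finger_gap: 0.23
```

Run:
```python
from h import *
s=robot.state();print(now(),s['ft_torque'],s['wrist_force']);snap('wrist','w4');snap('scene','s4');snap('top','t4')
a=cv2.imread('pics/s4.png')[170:270,280:370];b=cv2.imread('pics/t4.png')[140:220,280:360]
cv2.imwrite('pics/z4.png',np.hstack([cv2.resize(a,(400,400)),cv2.resize(b,(400,400))]))
```

```text
(array([ 0.56469242, -0.25355903,  0.08335892]), np.float64(0.38594311273750154)) [0.02555838 0.02404386 0.05001923] [0.38069589 0.20679845 5.04228329]
```

View pics/z4.png

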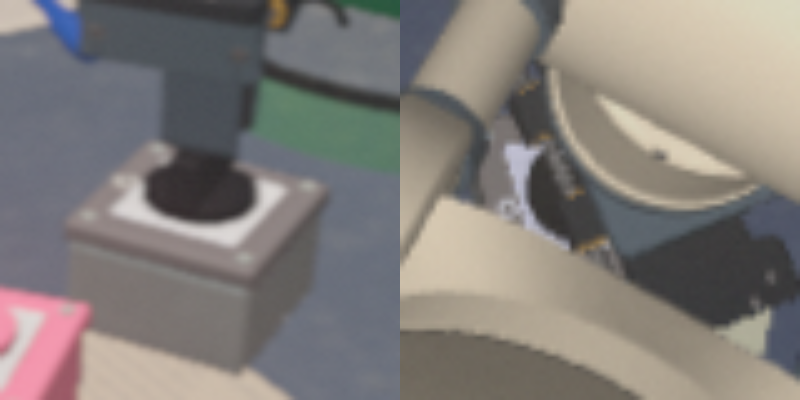

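View pics/w4.png

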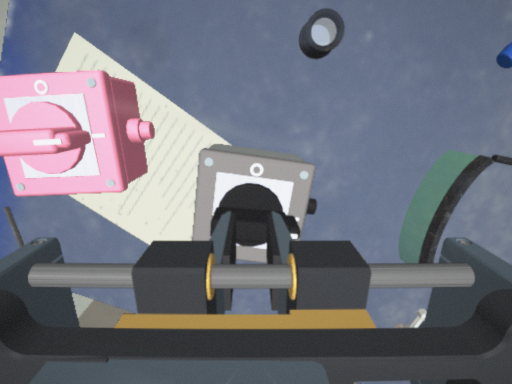

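>>> step_arm(
  deltas=[
    [[0,0,0,0],[0,0,0,0],[0,0,0,0],[0,0,0,0],[0,0,0,0]],
  ],
  claw=0,
)

```text
time: 7.5
tool_pos: [0.5647, -0.2536, 0.0833]
eef_rot: [[0.001, 0.928, 0.374], [-0.0, 0.374, -0.928], [-1.0, 0.001, 0.001]]
wrist_force: [0.6, -0.1, 4.8]
finger_gap: 0.564
```

>>> step_arm(
  deltas=[
    [[-0.5,0,0,0],[-1.5,0,0,0],[-2.5,0,0,0],[-3.5,0,0,0],[-4.5,0,0,0]],
  ],
)

```text
time: 7.92
tool_pos: [0.564, -0.2533, 0.2192]
eef_rot: [[-0.001, 0.928, 0.374], [0.0, 0.374, -0.928], [-1.0, -0.0, -0.0]]
wrist_force: [0.9, 0.5, -0.1]
finger_gap: 0.93
```

>>> step_arm(
  deltas=[
    [[-0.7,0,0,0],[-1.4,0,0,0],[-2,0,0,0],[-2,0,0,0],[-2,0,0,0]],
  ],
)

```text
time: 8.33
tool_pos: [0.5646, -0.2536, 0.2786]
eef_rot: [[0.001, 0.927, 0.374], [-0.001, 0.374, -0.927], [-1.0, 0.001, 0.001]]
wrist_force: [0.6, 0.2, -0.7]
finger_gap: 1.0
```

Run:
```python
from h import *
print(now());snap('wrist','w5');print(now(),robot.state()['q'])
```

```text
(array([ 0.56462335, -0.25358059,  0.27856008]), np.float64(0.38331750441741486))
(array([ 0.56412892, -0.25332504,  0.27750355]), np.float64(0.3835662949387152)) [-5.18562597e-01  4.17977968e-01  1.23473159e+00 -5.49299372e-05
  1.48939713e+00 -9.02124344e-01]
```

View pics/w5.png

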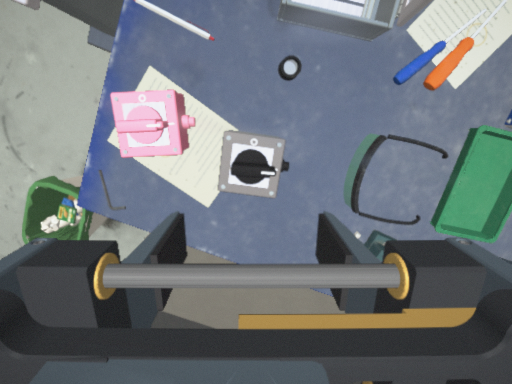

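The white line still seems to point at the gland, i.e. not turned. I'll zoom in.

Run:
```python
import cv2,numpy as np
a=cv2.imread('pics/w5.png')[115:215,205:305];b=cv2.imread('pics/w4.png')[140:280,180:320]
cv2.imwrite('pics/z5.png',np.hstack([cv2.resize(a,(400,400),interpolation=2),cv2.resize(b,(400,400),interpolation=2)]))
```

```text
(no output)
```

View pics/z5.png

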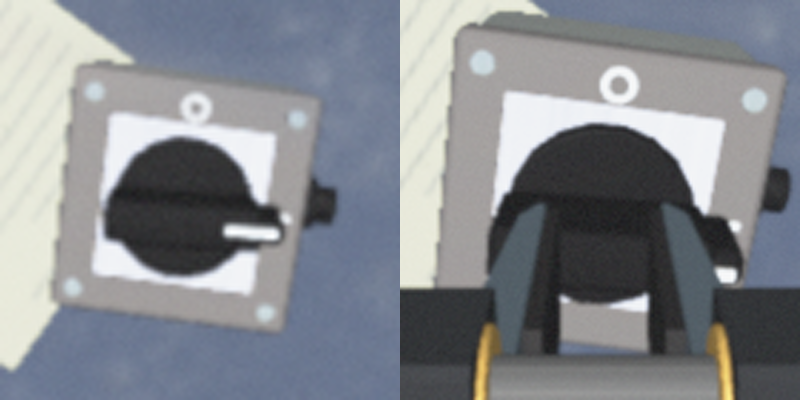

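Run:
```python
from h import *
np.set_printoptions(precision=4,suppress=True)
cal3=np.load('cal3.npy',allow_pickle=True).item()
print(robot.state()['tool_pos']);cal=robot.calibration('wrist');snap('wrist','w6');np.save('cal6.npy',cal,allow_pickle=True)
a=cv2.imread('pics/w6.png')[115:215,205:305];cv2.imwrite('pics/z6.png',cv2.resize(a,(600,600),interpolation=2))
s=robot.state();print(s['tool_pos'],proj('wrist',[s['tool_pos']],cal))
```

```text
[ 0.5641 -0.2533  0.2775]
[ 0.5639 -0.2532  0.277 ] [[220.3621 249.8661]]
```

View pics/z6.png

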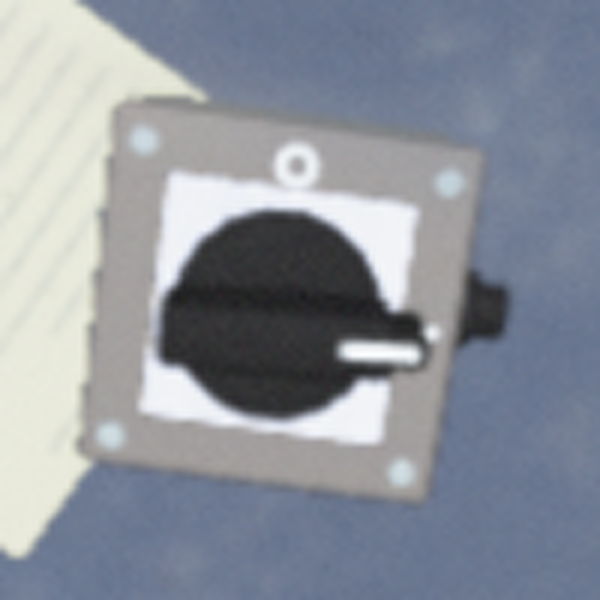

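Run:
```python
from h import *
np.set_printoptions(precision=4,suppress=True)
c3=np.load('cal3.npy',allow_pickle=True).item();c6=np.load('cal6.npy',allow_pickle=True).item()
for n,a,b in [('tip',(274,236),(420,355)),('in',(273,335),(340,350)),('bartip',(274,200),(428,352)),('tail',(272,530),(162,328)),('ring',(103,339),(297,165)),('bl',(103,168),(450,182)),('br',(460,191),(400,472)),('fr',(423,516),(110,434)),('fl',(93,496),(144,140))]:
    x,e=tri([ray('wrist',(120+a[1]/4.8,200+a[0]/4.8),c3),ray('wrist',(115+b[1]/6,205+b[0]/6),c6)]);print(n,x,np.round(e,4))
```

```text
tip [ 0.5962 -0.2431  0.1076] [0.0002 0.0002]
in [ 0.5785 -0.2486  0.1093] [0.0002 0.0002]
bartip [ 0.6001 -0.243   0.0949] [0.0009 0.0009]
tail [ 0.5389 -0.2608  0.1056] [0.0011 0.0011]
ring [ 0.5555 -0.2176  0.0706] [0.0004 0.0004]
bl [ 0.5919 -0.2072  0.0711] [0.0004 0.0004]
br [ 0.6103 -0.2806  0.0699] [0.0004 0.0004]
fr [ 0.537  -0.2993  0.0697] [0.0004 0.0004]
fl [ 0.5187 -0.2259  0.0702] [0.0003 0.0003]
```

Run:
```python
from h import *
np.set_printoptions(precision=1,suppress=True)
u=np.array([np.cos(.31),np.sin(.31),0]);n=np.array([-u[1],u[0],0]);c=np.array([.565,-.2535,0])
im=cv2.imread('pics/s4.png');im0=cv2.imread('pics/scene0.png')
def draw(im,pts,col):
    for p in proj('scene',pts): cv2.circle(im,(int(round((p[1]-280)*6)),int(round((p[0]-160)*6))),3,col,-1)
A=cv2.resize(im[160:260,280:345],(390,600),interpolation=2);B=cv2.resize(im0[160:260,280:345],(390,600),interpolation=2)
bar=[c+[0,0,z]+s*.032*u+t*.008*n for z in (.077,.106) for s in (-1,1) for t in (-1,1)]
print(proj('scene',bar))
y=np.array([np.cos(.386),np.sin(.386),0]);zt=np.array([y[1],-y[0],0])
f=[c+[0,0,.0833]+s*.0105*y+t*.016*zt for s in (-1,1) for t in (-1,1)]
for I in (A,B): draw(I,bar,(0,0,255))
draw(A,f,(0,255,0));cv2.imwrite('pics/z7.png',np.hstack([A,B]))
```

```text
[[224.  324.3]
 [222.  316.7]
 [208.9 335. ]
 [207.1 327.7]
 [211.6 325.2]
 [209.6 317.5]
 [196.8 336. ]
 [195.1 328.6]]
```

View pics/z7.png

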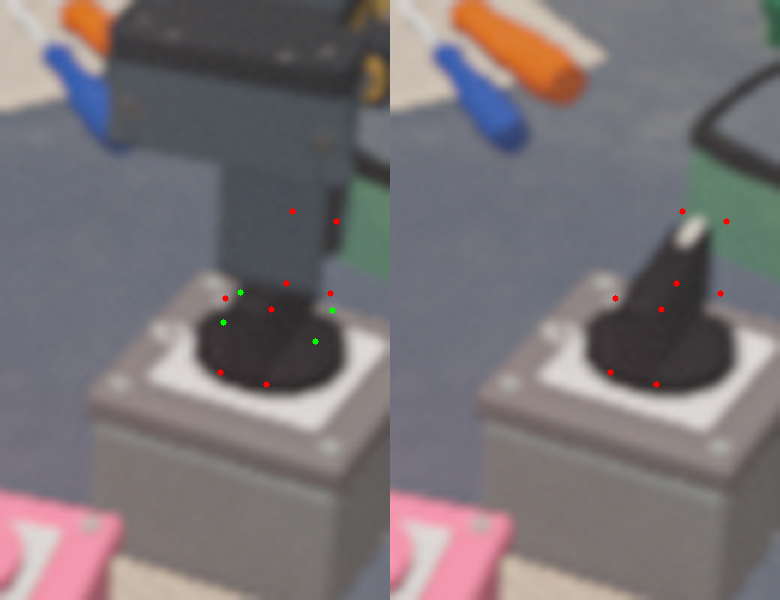

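The handle is still at "on": its white line points to the gland, and the heights triangulate well (bar top about 107 mm). So the loosely closed fingers didn't carry the bar. I'll go back, grip it fully and check the gap against the 16 mm bar.

>>> step_arm(
  deltas=[
    [[0,0,0,1.1],[0,0,0,2.2],[0.3,0,0,3.3],[0.6,0,0,4.4],[1,0,0,5.5]],
  ],
)

```text
time: 8.85
tool_pos: [0.5641, -0.2533, 0.2468]
eef_rot: [[-0.001, 0.981, -0.196], [0.001, -0.196, -0.981], [-1.0, -0.001, -0.0]]
wrist_force: [0.6, 0.1, -0.7]
finger_gap: 1.001
```

>>> step_arm(
  deltas=[
    [[0.5,0,0,1.1],[1.0,0,0,2.2],[1.5,0,0,3.3],[2,0,0,4.4],[2.5,0,0,5.5]],
  ],
)

```text
time: 9.27
tool_pos: [0.5636, -0.253, 0.171]
eef_rot: [[-0.002, 0.715, -0.699], [0.001, -0.699, -0.715], [-1.0, -0.002, 0.001]]
wrist_force: [0.9, 0.3, -0.3]
finger_gap: 0.997
```

>>> step_arm(
  deltas=[
    [[0,0,0,1.0],[0,0,0,2.0],[0.4,0,0,3.0],[0.4,0,0,4.0],[0.4,0,0,4.7]],
  ],
)

```text
time: 9.68
tool_pos: [0.5633, -0.2528, 0.1591]
eef_rot: [[-0.003, 0.3, -0.954], [0.002, -0.954, -0.3], [-1.0, -0.002, 0.002]]
wrist_force: [0.3, 0.3, 0.1]
finger_gap: 0.999
```

Run:
```python
from h import *
p,y=now();print(p,y);snap('wrist','w8');p,y=now();plan(p,y,[.565,-.2535,.085],-1.26,mm=18)
```

```text
[ 0.56328454 -0.25283737  0.15905183] -1.2660308889021015
[[[np.float64(0.5), np.float64(0.01), np.float64(-0.01), np.float64(-0.02)], [np.float64(0.99), np.float64(0.01), np.float64(-0.02), np.float64(-0.04)], [np.float64(1.49), np.float64(0.02), np.float64(-0.03), np.float64(-0.06)], [np.float64(1.98), np.float64(0.03), np.float64(-0.03), np.float64(-0.08)], [np.float64(2.48), np.float64(0.03), np.float64(-0.04), np.float64(-0.1)]]]
end [ 0.56488986 -0.25347105  0.08499352] -1.2597011033368712
```

View pics/w8.png

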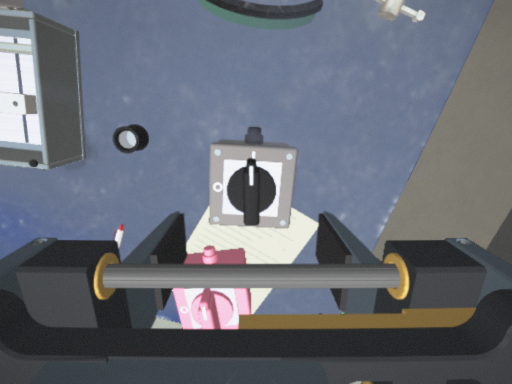

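The wrist view shows the bar upright at column 252, centred between the fingers (185 and 320). I'm going down.

>>> step_arm(
  deltas=[
    [[0.5,0,0,0],[1.0,0,0,0],[1.5,0,0,0],[2.0,0,0,0],[2.45,0,0,0]],
  ],
)

```text
time: 10.15
tool_pos: [0.5636, -0.253, 0.0858]
eef_rot: [[-0.002, 0.308, -0.951], [0.001, -0.951, -0.308], [-1.0, -0.001, 0.001]]
wrist_force: [0.2, -0.3, -0.1]
finger_gap: 0.999
```

>>> step_arm(
  deltas=[
    [[0,0,0,0],[0,0,0,0],[0,0,0,0],[0,0,0,0],[0,0,0,0]],
  ],
  claw=0.7,
)

```text
time: 10.57
tool_pos: [0.5648, -0.2537, 0.0883]
eef_rot: [[0.001, 0.306, -0.952], [-0.001, -0.952, -0.306], [-1.0, 0.001, -0.001]]
wrist_force: [0.3, -0.6, 0.3]
finger_gap: 0.665
```

>>> step_arm(
  deltas=[
    [[0,0,0,0],[0,0,0,0],[0,0,0,0],[0,0,0,0],[0,0,0,0]],
  ],
)

```text
time: 10.98
tool_pos: [0.5644, -0.2534, 0.0876]
eef_rot: [[0.0, 0.306, -0.952], [-0.0, -0.952, -0.306], [-1.0, 0.0, -0.0]]
wrist_force: [-0.1, -1.1, 0.3]
finger_gap: 0.314
```

Run:
```python
from h import *
print(now());a=snap('wrist','w9');b=snap('scene','s9');s=robot.state();print(s['wrist_force'],s['ft_torque'],s['finger_gap'])
cv2.imwrite('pics/z9.png',np.hstack([cv2.resize(a[140:280,180:320,::-1],(400,400),interpolation=2),cv2.resize(b[160:260,275:375,::-1],(400,400),interpolation=2)]))
```

```text
(array([ 0.56437869, -0.25344171,  0.08756335]), np.float64(-1.2597322367166848))
[-0.66232821  0.51178892  0.11061731] [-0.08637005  0.11709416 -0.00250329] 0.30055258629507997
```

View pics/z9.png

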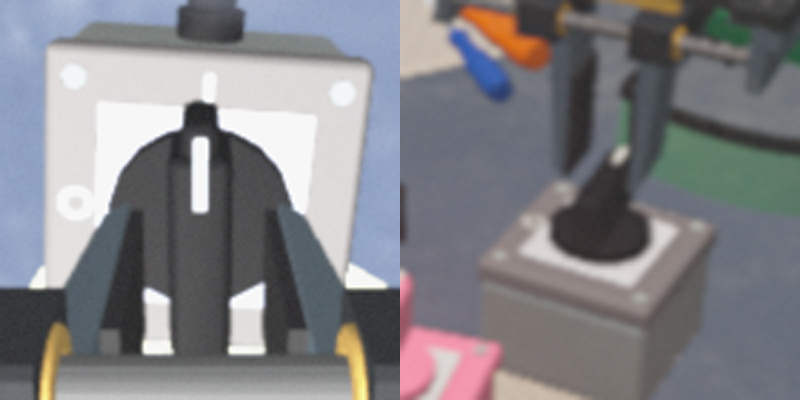

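>>> step_arm(
  deltas=[
    [[0,0,0,0],[0,0,0,0],[0,0,0,0],[0,0,0,0],[0,0,0,0]],
  ],
  claw=1,
)

```text
time: 11.5
tool_pos: [0.5644, -0.2534, 0.0875]
eef_rot: [[0.0, 0.306, -0.952], [0.0, -0.952, -0.306], [-1.0, -0.0, -0.0]]
wrist_force: [-0.1, 0.5, -0.9]
finger_gap: 0.002
```

>>> step_arm(
  deltas=[
    [[0,0,0,0],[0,0,0,0],[0,0,0,0],[0,0,0,-0.4],[0,0,0,-0.8]],
  ],
)

```text
time: 11.92
tool_pos: [0.5644, -0.2535, 0.0875]
eef_rot: [[0.0, 0.386, -0.922], [-0.0, -0.922, -0.386], [-1.0, 0.0, -0.0]]
wrist_force: [0.9, -0.3, 0.3]
finger_gap: 0.002
```

>>> step_arm(
  deltas=[
    [[0,0,0,-0.5],[0,0,0,-1.0],[0,0,0,-1.5],[0,0,0,-2.0],[0,0,0,-2.5]],
  ],
)

```text
time: 12.33
tool_pos: [0.5644, -0.2534, 0.0875]
eef_rot: [[-0.0, 0.612, -0.79], [0.0, -0.79, -0.612], [-1.0, -0.0, 0.0]]
wrist_force: [-0.1, 0.3, 0.9]
finger_gap: 0.009
```

Run:
```python
from h import *
print(now());a=snap('wrist','w10');b=snap('scene','s10');s=robot.state();print(s['wrist_force'],s['ft_torque'],s['finger_gap'])
cv2.imwrite('pics/z10.png',np.hstack([cv2.resize(a[140:280,180:320,::-1],(400,400),interpolation=2),cv2.resize(b[160:260,275:375,::-1],(400,400),interpolation=2)]))
```

```text
(array([ 0.56436656, -0.25343276,  0.08750583]), np.float64(-0.9116223887070108))
[-0.07183203  0.33927885  0.45897321] [-0.08823196  0.14287879  0.02202172] 0.006291944001813432
```

View pics/z10.png

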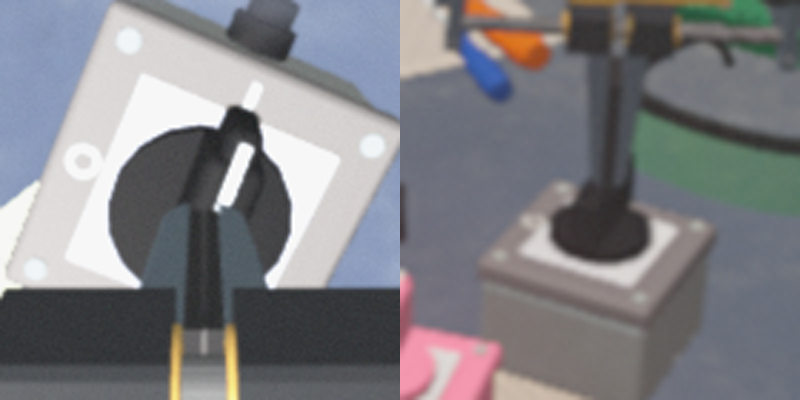

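The fingers shut completely above the bar. They meet it about 22 mm higher than the reported TCP suggests, and the earlier 5 N was them resting on the bar's top. I'll go back, open, and descend in small steps while watching the force.

>>> step_arm(
  deltas=[
    [[-0.1,0,0,0.7],[-0.1,0,0,1.4],[-0.1,0,0,2.1],[-0.1,0,0,2.8],[-0.1,0,0,3.3]],
  ],
  claw=0,
)

```text
time: 12.85
tool_pos: [0.5644, -0.2534, 0.0905]
eef_rot: [[0.0, 0.3, -0.954], [-0.0, -0.954, -0.3], [-1.0, 0.0, -0.0]]
wrist_force: [0.2, 0.7, -0.9]
finger_gap: 0.339
```

>>> step_arm(
  deltas=[
    [[0,0,0,0],[0,0,0,0],[0,0,0,0],[0,0,0,0],[0,0,0,0]],
  ],
)

```text
time: 13.27
tool_pos: [0.5644, -0.2534, 0.0905]
eef_rot: [[0.0, 0.307, -0.952], [0.0, -0.952, -0.307], [-1.0, -0.0, -0.0]]
wrist_force: [-0.6, -0.3, -0.6]
finger_gap: 0.707
```

>>> step_arm(
  deltas=[
    [[0.1,0,0,0],[0.25,0,0,0],[0.4,0,0,0],[0.5,0,0,0],[0.5,0,0,0]],
  ],
)

```text
time: 13.68
tool_pos: [0.5639, -0.2531, 0.0745]
eef_rot: [[-0.001, 0.306, -0.952], [0.001, -0.952, -0.306], [-1.0, -0.001, 0.001]]
wrist_force: [-0.4, 0.8, 0.2]
finger_gap: 1.001
```

Run:
```python
from h import *
print(now());a=snap('wrist','w11');b=snap('scene','s11');s=robot.state();print(s['wrist_force'],s['ft_torque'],s['finger_gap'])
cv2.imwrite('pics/z11.png',np.hstack([cv2.resize(a[140:280,180:320,::-1],(300,300),interpolation=2),cv2.resize(b[130:250,265:385,::-1],(500,500),interpolation=2)[:]] if 0 else [cv2.resize(a[130:290,170:330,::-1],(400,400),interpolation=2),cv2.resize(b[140:250,270:380,::-1],(400,400),interpolation=2)]))
```

```text
(array([ 0.56385296, -0.25314714,  0.07450033]), np.float64(-1.2597005240051387))
[-0.05162475  0.1269261   0.3802713 ] [-0.06291689  0.16437777 -0.03529415] 0.9998797629449561
```

View pics/z11.png

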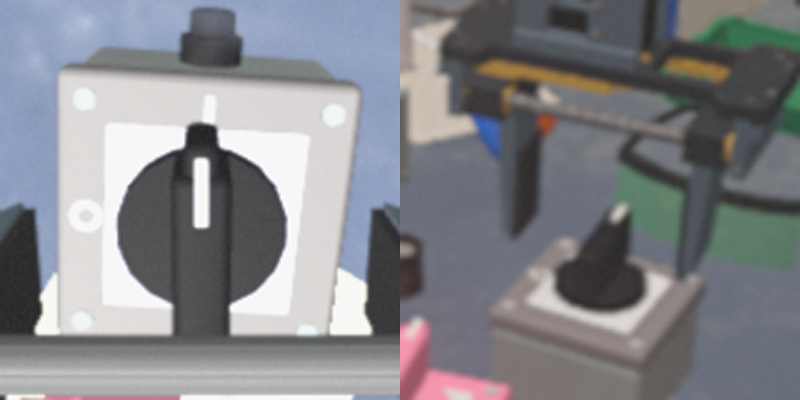

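Run:
```python
from h import *
np.set_printoptions(precision=1,suppress=True)
p,y=now();yv=np.array([np.cos(y),np.sin(y),0]);zv=np.array([yv[1],-yv[0],0])
for h in (0,.01,.02,.03):
    pts=[p+[0,0,h]+s*.05*yv+t*.01*zv for s in(-1,1) for t in (-1,1)]
    print(h,proj('scene',pts).round(1).tolist(), proj('wrist',pts).round(1).tolist())
```

```text
0 [[208.2, 304.8], [212.7, 301.1], [219.7, 351.0], [224.6, 347.9]] [[210.2, 184.6], [234.0, 186.5], [210.4, 315.2], [234.1, 313.4]]
0.01 [[204.1, 305.0], [208.6, 301.3], [215.5, 351.4], [220.3, 348.3]] [[215.1, 181.4], [239.8, 183.4], [215.2, 318.3], [240.0, 316.3]]
0.02 [[200.0, 305.2], [204.4, 301.5], [211.2, 351.9], [216.0, 348.8]] [[220.4, 177.9], [246.2, 180.1], [220.6, 321.8], [246.4, 319.5]]
0.03 [[195.8, 305.4], [200.2, 301.7], [206.9, 352.3], [211.7, 349.2]] [[226.4, 174.0], [253.3, 176.4], [226.6, 325.5], [253.5, 323.1]]
```

View pics/w11.png

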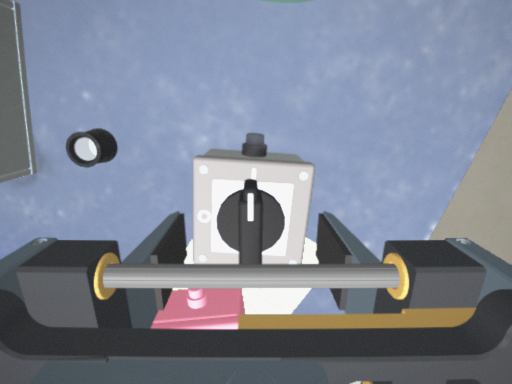

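View pics/s11.png

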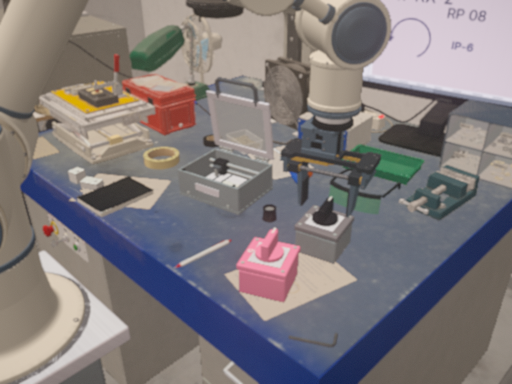

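The scene view shows the fingertips about 19–20 mm above the reported TCP, at rows 205 and 216 against a predicted 212 and 224. I'll allow for that: go down another 10 mm, so the tips are at about 84 mm, then grip.

>>> step_arm(
  deltas=[
    [[0.1,0,0,0],[0.2,0,0,0],[0.3,0,0,0],[0.35,0,0,0],[0.35,0,0,0]],
  ],
  claw=0.7,
)

```text
time: 14.2
tool_pos: [0.5641, -0.2533, 0.0645]
eef_rot: [[-0.001, 0.306, -0.952], [0.0, -0.952, -0.306], [-1.0, -0.001, 0.001]]
wrist_force: [0.1, 0.1, 0.3]
finger_gap: 0.666
```

>>> step_arm(
  deltas=[
    [[0,0,0,0],[0,0,0,0],[0,0,0,0],[0,0,0,0],[0,0,0,0]],
  ],
)

```text
time: 14.62
tool_pos: [0.5644, -0.2535, 0.0651]
eef_rot: [[0.0, 0.306, -0.952], [-0.0, -0.952, -0.306], [-1.0, 0.0, -0.0]]
wrist_force: [0.5, 0.1, -0.1]
finger_gap: 0.311
```

>>> step_arm(
  deltas=[
    [[0,0,0,0],[0,0,0,0],[0,0,0,0],[0,0,0,0],[0,0,0,0]],
  ],
  claw=1,
)

```text
time: 15.03
tool_pos: [0.5641, -0.2527, 0.0651]
eef_rot: [[-0.001, 0.306, -0.952], [0.001, -0.952, -0.306], [-1.0, -0.001, 0.0]]
wrist_force: [-1.2, 6.3, 3.2]
finger_gap: 0.167
```

The gap of 0.167 (15 mm) shows the bar is held. Now the turn.

>>> step_arm(
  deltas=[
    [[0,0,0,-0.5],[0,0,0,-1.2],[0,0,0,-1.9],[0,0,0,-2.6],[0,0,0,-3.3]],
  ],
)

```text
time: 15.45
tool_pos: [0.564, -0.2525, 0.0651]
eef_rot: [[-0.001, 0.613, -0.79], [0.001, -0.79, -0.613], [-1.0, -0.002, -0.0]]
wrist_force: [0.1, 7.0, 4.7]
finger_gap: 0.174
```

>>> step_arm(
  deltas=[
    [[0,0,0,-0.8],[0,0,0,-1.6],[0,0,0,-2.4],[0,0,0,-3.2],[0,0,0,-4]],
  ],
)

```text
time: 15.87
tool_pos: [0.5638, -0.2523, 0.0651]
eef_rot: [[-0.001, 0.882, -0.472], [0.002, -0.472, -0.882], [-1.0, -0.002, -0.001]]
wrist_force: [-2.8, 7.3, 5.4]
finger_gap: 0.172
```

>>> step_arm(
  deltas=[
    [[0,0,0,-0.8],[0,0,0,-1.6],[0,0,0,-2.4],[0,0,0,-3.2],[0,0,0,-4]],
  ],
)

```text
time: 16.28
tool_pos: [0.5635, -0.2521, 0.0651]
eef_rot: [[-0.002, 0.997, -0.072], [0.002, -0.072, -0.997], [-1.0, -0.002, -0.002]]
wrist_force: [-4.8, 8.4, 8.5]
finger_gap: 0.17
```

>>> step_arm(
  deltas=[
    [[0,0,0,-0.7],[0,0,0,-1.4],[0,0,0,-2.1],[0,0,0,-2.7],[0,0,0,-2.9]],
  ],
)

```text
time: 16.7
tool_pos: [0.5633, -0.2521, 0.065]
eef_rot: [[-0.002, 0.973, 0.229], [0.002, 0.229, -0.973], [-1.0, -0.001, -0.002]]
wrist_force: [-4.7, 8.1, 8.4]
finger_gap: 0.173
```

Run:
```python
from h import *
s=robot.state();print(now(),s['wrist_force'],s['ft_torque'],s['finger_gap'])
```

```text
(array([ 0.56331457, -0.25214377,  0.06503571]), np.float64(0.231287438365128)) [-4.7067523   8.07989916  8.38330217] [ 1.44429991  0.88714483 -0.07927436] 0.17327557789770479
```

Now release, lift and look.

>>> step_arm(
  deltas=[
    [[0,0,0,-0.2],[0,0,0,-0.2],[0,0,0,-0.2],[0,0,0,-0.2],[0,0,0,-0.2]],
  ],
)

```text
time: 17.12
tool_pos: [0.5632, -0.2521, 0.065]
eef_rot: [[-0.002, 0.969, 0.246], [0.002, 0.246, -0.969], [-1.0, -0.002, -0.003]]
wrist_force: [-5.7, 8.4, 8.1]
finger_gap: 0.17
```

>>> step_arm(
  deltas=[
    [[0,0,0,0],[0,0,0,0],[0,0,0,0],[0,0,0,0],[0,0,0,0]],
  ],
  claw=0,
)

```text
time: 17.53
tool_pos: [0.5645, -0.2536, 0.065]
eef_rot: [[0.0, 0.969, 0.246], [-0.0, 0.246, -0.969], [-1.0, 0.0, 0.0]]
wrist_force: [0.2, 1.4, 0.2]
finger_gap: 0.512
```

>>> step_arm(
  deltas=[
    [[-0.8,0,0,0],[-2.0,0,0,0],[-3.2,0,0,0],[-4.4,0,0,0],[-5.6,0,0,0]],
  ],
)

```text
time: 17.95
tool_pos: [0.5641, -0.2534, 0.2348]
eef_rot: [[-0.0, 0.969, 0.246], [-0.0, 0.246, -0.969], [-1.0, -0.0, 0.0]]
wrist_force: [2.1, -0.9, 0.4]
finger_gap: 0.873
```

>>> step_arm(
  deltas=[
    [[-1.0,0,0,0],[-2.0,0,0,0],[-3.0,0,0,0],[-3,0,0,0],[-3,0,0,0]],
  ],
)

```text
time: 18.37
tool_pos: [0.565, -0.2539, 0.3247]
eef_rot: [[0.003, 0.969, 0.246], [-0.002, 0.246, -0.969], [-1.0, 0.002, 0.002]]
wrist_force: [0.1, 0.1, -0.1]
finger_gap: 1.001
```

Run:
```python
from h import *
np.set_printoptions(precision=4,suppress=True)
print(now());cal=robot.calibration('wrist');snap('wrist','w12');np.save('cal12.npy',cal,allow_pickle=True);print(now(),robot.state()['time'],robot.state()['q'])
for l in ['guard_handle','guard_hinge','machine','the_loupe']:
    for r in robot.landmark_of(l,'wrist')[:3]: print(l,np.round(r['at'],1),round(r['p'],2))
```

```text
(array([ 0.565 , -0.2539,  0.3247]), np.float64(0.2481123995019472))
(array([ 0.5644, -0.2535,  0.323 ]), np.float64(0.24813187000170955)) 18.4167 [-0.5186  0.3932  1.1552 -0.      1.5925 -0.7667]
the_loupe [ 69.2 270.4] 0.87
```

View pics/w12.png

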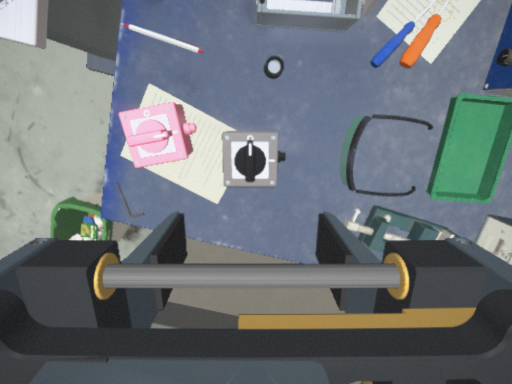

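The grey handle's white line now points at the ring mark at (146,250), so it's off; the pink box and loupe are untouched. Next is the guard handle, with a jaw yaw of about 0.16.

Run:
```python
from h import *
p,y=now();print(p,y);plan(p,y,[.61,-.02,.345],.162)
```

```text
[ 0.56391266 -0.25322022  0.32173892] 0.2480823978931519
[[[np.float64(-0.11), np.float64(0.49), np.float64(-1.02), np.float64(0.12)], [np.float64(-0.22), np.float64(0.97), np.float64(-2.05), np.float64(0.23)], [np.float64(-0.33), np.float64(1.46), np.float64(-3.07), np.float64(0.35)], [np.float64(-0.44), np.float64(1.94), np.float64(-4.09), np.float64(0.47)], [np.float64(-0.55), np.float64(2.43), np.float64(-5.11), np.float64(0.59)]]]
[[[np.float64(-0.11), np.float64(0.42), np.float64(-1.05), np.float64(0.11)], [np.float64(-0.23), np.float64(0.84), np.float64(-2.1), np.float64(0.23)]]]
end [ 0.61003367 -0.02013574  0.34513892] 0.1622121986950309
```

>>> step_arm(
  deltas=[
    [[-0.3,0.5,-1.0,0.1],[-0.6,1.0,-2.0,0.2],[-0.7,1.5,-3.1,0.4],[-0.8,1.95,-4.1,0.5],[-0.8,2.4,-5.1,0.6]],
  ],
)

```text
time: 19.03
tool_pos: [0.5966, -0.0858, 0.3469]
eef_rot: [[-0.0, 0.983, 0.184], [0.0, 0.184, -0.983], [-1.0, -0.0, -0.0]]
wrist_force: [0.9, 0.5, 1.3]
finger_gap: 1.002
```

>>> step_arm(
  deltas=[
    [[0,0.4,-1.0,0.1],[0,0.85,-2.1,0.2],[0,0.85,-2.1,0.2],[0,0.85,-2.1,0.2],[0,0.85,-2.1,0.2]],
  ],
)

```text
time: 19.45
tool_pos: [0.6098, -0.0209, 0.3464]
eef_rot: [[-0.001, 0.986, 0.164], [-0.0, 0.164, -0.986], [-1.0, -0.001, -0.0]]
wrist_force: [0.2, -1.1, 0.2]
finger_gap: 0.998
```

Run:
```python
from h import *
np.set_printoptions(precision=4,suppress=True)
cal=robot.calibration('wrist');snap('wrist','w13');np.save('cal13.npy',cal,allow_pickle=True);print(now(),robot.state()['time'])
for l in ['guard_handle','guard_hinge','machine','the_loupe']:
    for r in robot.landmark_of(l,'wrist')[:3]: print(l,np.round(r['at'],1),round(r['p'],2))
```

```text
(array([ 0.6098, -0.0215,  0.3465]), np.float64(0.1640320806851025)) 19.5
guard_handle [102.3 281.4] 0.59
guard_hinge [103.8 288.3] 0.95
guard_hinge [184.5 221.8] 0.7
machine [105.8 242.5] 0.59
the_loupe [184.7 221.2] 0.59
```

View pics/w13.png

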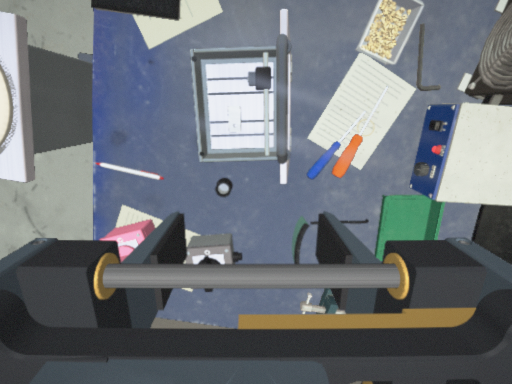

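The machine is seen from above with the guard nearly edge-on. The dark handle bar runs from about (40,281) to (162,281), parallel to the image columns, so the yaw is right. I'll take a second view from further left.

>>> step_arm(
  deltas=[
    [[0,0,-1.0,0],[0,0,-2.0,0],[0,0,-2.4,0],[0,0,-2.4,0],[0,0,-2.4,0]],
  ],
)

```text
time: 20.12
tool_pos: [0.5983, 0.05, 0.3471]
eef_rot: [[0.0, 0.986, 0.164], [-0.0, 0.164, -0.986], [-1.0, 0.0, 0.0]]
wrist_force: [0.2, -0.1, -0.0]
finger_gap: 1.002
```

Run:
```python
from h import *
np.set_printoptions(precision=4,suppress=True)
robot.read_camera('wrist')
cal=robot.calibration('wrist');a=snap('wrist','w14');np.save('cal14.npy',cal,allow_pickle=True);print(now(),robot.state()['time'])
b=cv2.imread('pics/w13.png')
cv2.imwrite('pics/z14.png',np.hstack([cv2.resize(b[20:200,230:330],(333,600),interpolation=2),cv2.resize(a[80:260,230:330,::-1],(333,600),interpolation=2)]))
for l in ['guard_handle','guard_hinge','machine']:
    for r in robot.landmark_of(l,'wrist')[:3]: print(l,np.round(r['at'],1),round(r['p'],2))
```

```text
(array([0.5984, 0.0492, 0.347 ]), np.float64(0.16361565208965537)) 20.2167
guard_handle [175.8 278.2] 0.91
guard_hinge [149.3 283.7] 0.72
machine [145.3 243.2] 0.97
```

View pics/w14.png

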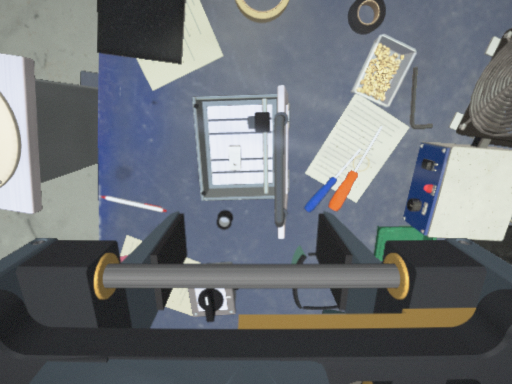

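View pics/z14.png

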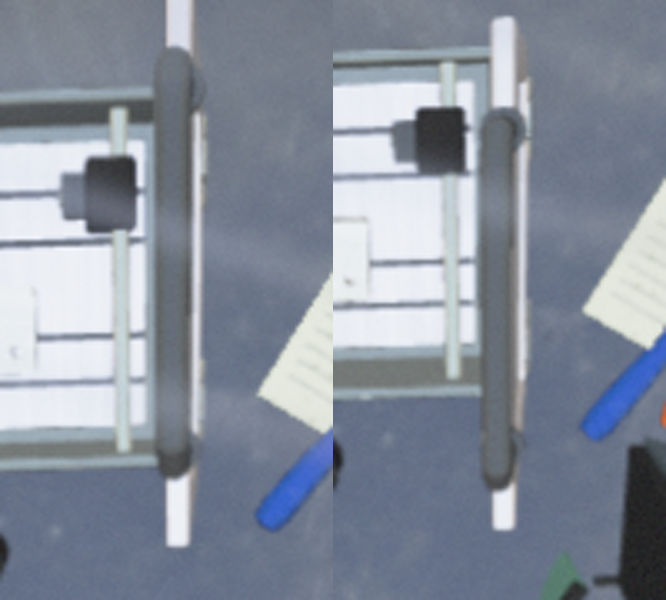

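Run:
```python
from h import *
np.set_printoptions(precision=4,suppress=True)
c3=np.load('cal13.npy',allow_pickle=True).item();c4=np.load('cal14.npy',allow_pickle=True).item()
f=lambda x,y,r:(r+y/3.3333,230+x/3.3333)
X=[]
for n,a,b in [('L',(175,50),(168,112)),('R',(174,475),(163,488))]:
    x,e=tri([ray('wrist',f(*a,20),c3),ray('wrist',f(*b,80),c4)]);print(n,x,np.round(e,4));X.append(x)
v=X[0]-X[1];m=(X[0]+X[1])/2;print('mid',m,np.linalg.norm(v),'yaw',np.arctan2(-v[0],v[1]))
print(tri([ray('wrist',(102.3,281.4),c3),ray('wrist',(175.8,278.2),c4)]), tri([ray('wrist',(175.8,278.2),c4),ray('top',(133.5,168.7))]))
# hinge triangulation
print('hinge',tri([ray('wrist',(149.3,283.7),c4),ray('scene',(153,244)),ray('top',(143.1,185.1))]))
# machine rim corners w14, rim z .075
for r in [(97,196),(198,203)]: print(atz('wrist',r,.075,c4))
for r in (0,): 
  k=[atz('wrist',q,.0,c4) for q in [(145.3,243.2)]];print('mach',k)
for h in [.26,.27,.275]: print(h,atz('wrist',f(165,300,80),h,c4))
```

```text
L [0.6152 0.1323 0.2568] [0.0004 0.0004]
R [0.6365 0.015  0.2675] [0.0004 0.0004]
mid [0.6258 0.0736 0.2621] 0.11966104371314262 yaw 0.17953363634571504
(array([0.6238, 0.0721, 0.2726]), [np.float64(0.000228425774755143), np.float64(0.00022842577475480787)]) (array([0.6279, 0.0673, 0.2533]), [np.float64(0.0016957292290443002), np.float64(0.0016957292290443354)])
hinge (array([0.6515, 0.0745, 0.0806]), [np.float64(0.00244403356551472), np.float64(0.0016373766959370335), np.float64(0.0038075382836769414)])
[0.4935 0.1364 0.075 ]
[ 0.5248 -0.0344  0.075 ]
mach [array([0.5813, 0.0619, 0.    ])]
0.26 [0.6255 0.0757 0.26  ]
0.27 [0.624  0.0777 0.27  ]
0.275 [0.6233 0.0786 0.275 ]
```

I'll fit a model (machine x, y, yaw and guard angle) to points picked in several views.

Run:
```python
import cv2,numpy as np
a=cv2.imread('pics/w14.png');s=cv2.imread('pics/scene0.png');t=cv2.imread('pics/top0.png')
cv2.imwrite('pics/za.png',cv2.resize(a[80:245,185:300],(418,600),interpolation=2)) # 3.636
cv2.imwrite('pics/zb.png',cv2.resize(s[70:220,170:280],None,fx=4,fy=4,interpolation=2))
cv2.imwrite('pics/zc.png',cv2.resize(t[120:220,120:240],None,fx=6,fy=6,interpolation=2))
```

```text
(no output)
```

View pics/za.png

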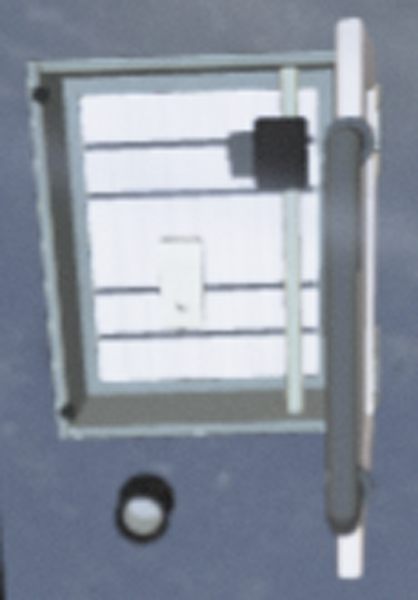

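View pics/zb.png

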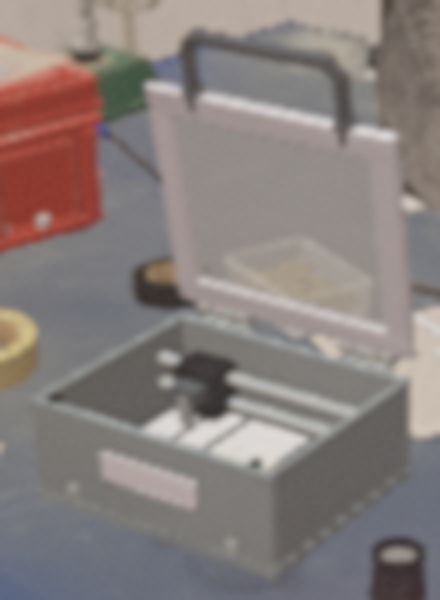

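View pics/zc.png

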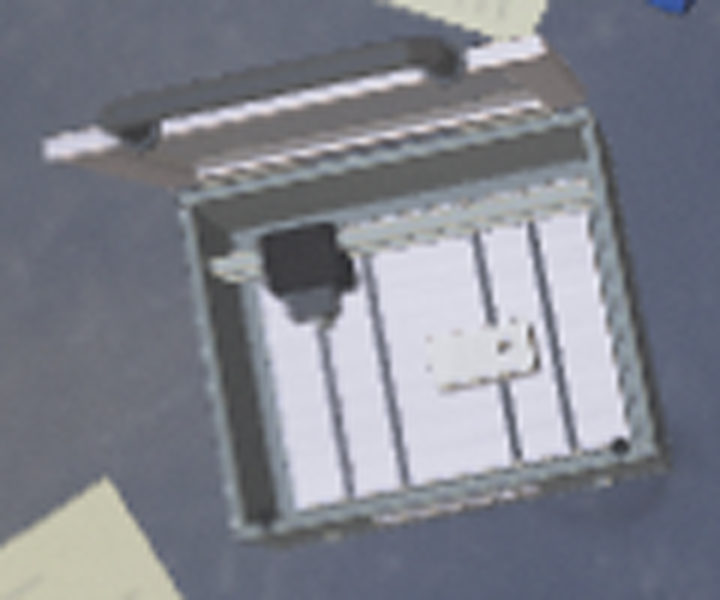

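```bash
cat > fit.py <<'E'
from h import *
from scipy.optimize import least_squares
np.set_printoptions(precision=4,suppress=True)
c14=np.load('cal14.npy',allow_pickle=True).item();c13=np.load('cal13.npy',allow_pickle=True).item()
cs=robot.calibration('scene');ct=robot.calibration('top')
W=lambda x,y:(80+y/3.636,185+x/3.636);S=lambda x,y:(70+y/4,170+x/4);T=lambda x,y:(120+y/6,120+x/6)
V=lambda x,y:(20+y/3.3333,230+x/3.3333)
obs=[('w',c14,{'FL':W(30,63),'FR':W(60,437),'gL':W(350,18),'gR':W(350,577),'hL':W(350,118),'hR':W(343,532)}),
('v',c13,{'hL':V(175,45),'hR':V(174,477),'gR':V(178,546)}),
('s',cs,{'FL':S(37,400),'FR':S(275,478),'BL':S(183,320),'BR':S(408,378),'gL':S(148,85),'gR':S(400,135),'hL':S(187,38),'hR':S(345,68)}),
('t',ct,{'FL':T(237,530),'FR':T(660,460),'BL':T(183,200),'BR':T(590,115),'gL':T(45,150),'gR':T(545,45),'hL':T(105,110),'hR':T(455,52)})]
def model(p):
    x,y,a,th,h=p;X=np.array([np.cos(a),np.sin(a),0]);Y=np.array([-X[1],X[0],0]);Z=np.array([0,0,1.]);o=np.array([x,y,0])
    H=o+.078*X+.083*Z;r=-np.cos(th)*X+np.sin(th)*Z
    return {'FL':o-.075*X+.09*Y+.075*Z,'FR':o-.075*X-.09*Y+.075*Z,'BL':o+.075*X+.09*Y+.075*Z,'BR':o+.075*X-.09*Y+.075*Z,
     'gL':H+.155*r+.09*Y,'gR':H+.155*r-.09*Y,'hL':H+.193*r+h*Y,'hR':H+.193*r-h*Y},H,H+.193*r
def res(p):
    P=model(p)[0];R=[]
    for n,c,d in obs:
        u=proj(n,[P[k] for k in d],c);R.append((u-np.array(list(d.values()))))
    return R
s=least_squares(lambda p:np.concatenate(res(p)).ravel(),[.58,.065,.17,1.4,.055],loss='soft_l1',f_scale=1.5)
print(s.x);print('hinge',model(s.x)[1],'handle',model(s.x)[2])
for (n,c,d),r in zip(obs,res(s.x)):
    print(n,{k:np.round(v,1).tolist() for k,v in zip(d,r)})
E
python3 fit.py
```

```text
[0.577  0.0625 0.1942 1.4184 0.058 ]
hinge [0.6535 0.0776 0.083 ] handle [0.6248 0.0719 0.2738]
w {'FL': [-1.0, -1.8], 'FR': [0.5, -1.1], 'gL': [-0.1, 0.2], 'gR': [0.8, -0.4], 'hL': [4.8, -1.7], 'hR': [2.4, 0.0]}
v {'hL': [0.3, -0.0], 'hR': [0.4, -0.2], 'gR': [0.6, -0.0]}
s {'FL': [-1.3, -1.6], 'FR': [-1.1, -0.5], 'BL': [-2.8, -0.1], 'BR': [-0.9, 1.6], 'gL': [-1.5, 0.4], 'gR': [-0.6, -0.4], 'hL': [-2.3, -1.2], 'hR': [-1.7, 0.1]}
t {'FL': [1.5, -1.1], 'FR': [-1.4, -0.7], 'BL': [-1.5, -1.8], 'BR': [-2.1, -0.3], 'gL': [-0.6, -1.0], 'gR': [-1.1, -0.7], 'hL': [1.0, -2.1], 'hR': [-1.6, -3.8]}
```

Run:
```python
from h import *
p,y=now();print(p,y);plan(p,y,[.6248,.072,.325],.186);plan([.6248,.072,.325],.186,[.6248,.072,.238],.186,mm=22)
```

```text
[0.59841441 0.04925988 0.34694721] 0.16322958685050049
[[[np.float64(0.37), np.float64(0.5), np.float64(-0.3), np.float64(-0.11)], [np.float64(0.73), np.float64(0.99), np.float64(-0.61), np.float64(-0.22)]]]
end [0.62474577 0.07214304 0.32504721] 0.18626793297682565
[[[np.float64(0.72), np.float64(0.0), np.float64(0.0), np.float64(-0.0)], [np.float64(1.45), np.float64(0.0), np.float64(0.0), np.float64(-0.0)], [np.float64(2.18), np.float64(0.0), np.float64(0.0), np.float64(-0.0)], [np.float64(2.9), np.float64(0.0), np.float64(0.0), np.float64(-0.0)]]]
end [0.6248 0.072  0.238 ] 0.186
```

>>> step_arm(
  deltas=[
    [[0.2,0.5,-0.3,-0.1],[0.5,1.0,-0.6,-0.2],[0.73,1.0,-0.6,-0.2],[0.73,1.0,-0.6,-0.2],[0.73,1.0,-0.6,-0.2]],
  ],
)

```text
time: 20.78
tool_pos: [0.6245, 0.0723, 0.3248]
eef_rot: [[-0.001, 0.983, 0.184], [-0.0, 0.184, -0.983], [-1.0, -0.001, -0.0]]
wrist_force: [-0.1, 0.7, -0.6]
finger_gap: 1.003
```

Run:
```python
from h import *
np.set_printoptions(precision=4,suppress=True)
robot.read_camera('wrist');cal=robot.calibration('wrist');snap('wrist','w15');p,y=now();print(p,y,robot.state()['time'])
print(proj('wrist',[[.6248,.072,.2738],[.6248+.058*-.185,.072+.058*.98,.2738],[.6248-.058*-.185,.072-.058*.98,.2738]],cal))
for r in robot.landmark_of('guard_handle','wrist'): print(r, atz('wrist',r['at'],.2738,cal))
```

```text
[0.6247 0.0723 0.3257] 0.18460616622891177 20.8833
[[200.0652 250.3117]
 [138.8161 250.215 ]
 [253.7805 250.3978]]
{'at': [200.0, 250.8], 'p': 0.88} [0.6252 0.0722 0.2738]
{'at': [288.6, 199.3], 'p': 0.34} [ 0.5896 -0.0363  0.2738]
```

View pics/w15.png

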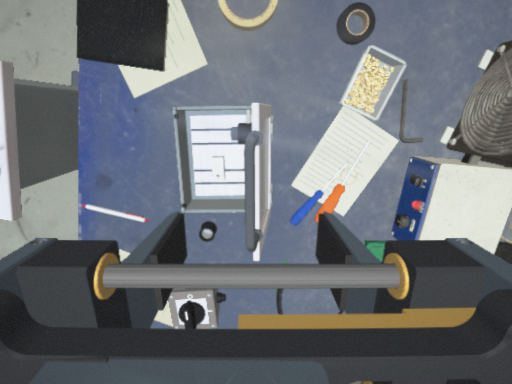

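The bar sits at column 250, centred between the fingers, and the landmark agrees with the model (200,250). I'm going down.

>>> step_arm(
  deltas=[
    [[0.6,0,0,0],[1.3,0,0,0],[2.0,0,0,0],[2.6,0,0,0],[2.9,0,0,0]],
  ],
)

```text
time: 21.35
tool_pos: [0.624, 0.0725, 0.2365]
eef_rot: [[-0.002, 0.983, 0.184], [-0.0, 0.184, -0.983], [-1.0, -0.002, -0.0]]
wrist_force: [0.1, 0.5, -0.5]
finger_gap: 0.999
```

>>> step_arm(
  deltas=[
    [[0,0,0,0],[0,0,0,0],[0,0,0,0],[0,0,0,0],[0,0,0,0]],
  ],
  claw=0.75,
)

```text
time: 21.77
tool_pos: [0.6254, 0.0729, 0.2392]
eef_rot: [[0.002, 0.983, 0.184], [0.0, 0.184, -0.983], [-1.0, 0.002, 0.0]]
wrist_force: [0.6, 0.0, 0.8]
finger_gap: 0.667
```

>>> step_arm(
  deltas=[
    [[0,0,0,0],[0,0,0,0],[0,0,0,0],[0,0,0,0],[0,0,0,0]],
  ],
)

```text
time: 22.18
tool_pos: [0.6249, 0.0729, 0.2381]
eef_rot: [[0.0, 0.983, 0.184], [0.0, 0.184, -0.983], [-1.0, 0.0, -0.0]]
wrist_force: [-0.4, -0.9, 0.4]
finger_gap: 0.298
```

Run:
```python
from h import *
a=snap('wrist','w16');b=snap('scene','s16');s=robot.state();print(now(),s['wrist_force'],s['finger_gap'],s['time'])
cv2.imwrite('pics/z16.png',np.hstack([cv2.resize(a[130:290,170:330,::-1],(400,400),interpolation=2),cv2.resize(b[40:190,180:330,::-1],(400,400),interpolation=2)]))
```

```text
(array([0.62491525, 0.07287981, 0.23813373]), np.float64(0.18531614405658375)) [-0.65429455  0.27474274 -0.02874383] 0.2524667015804891 22.2833
```

View pics/z16.png

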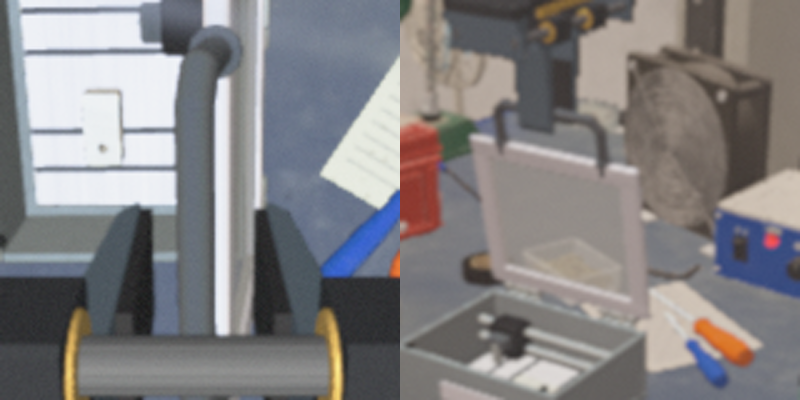

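The fingers straddle the bar, with their tips below it. Closing.

>>> step_arm(
  deltas=[
    [[0,0,0,0],[0,0,0,0],[0,0,0,0],[0,0,0,0],[0,0,0,0]],
  ],
  claw=1,
)

```text
time: 22.7
tool_pos: [0.6248, 0.0729, 0.2381]
eef_rot: [[-0.0, 0.983, 0.184], [-0.0, 0.184, -0.983], [-1.0, -0.0, 0.0]]
wrist_force: [0.2, -0.9, 1.6]
finger_gap: 0.1
```

```bash
cat > arc.py <<'E'
from h import *
import sys
# arc rows: from commanded pose at th0 to th1; relative shift from start theta
def arc(ths0,th1,n):
    out=[]
    for i in range(1,n+1):
        t=ths0+(th1-ths0)*i/n
        dx=-.193*(np.cos(t)-np.cos(ths0)); dz=.193*(np.sin(t)-np.sin(ths0))
        out.append([round(float(-dz/.03),2),round(float(dx/.03),2),0,0])
    print(round(ths0,3),'->',round(th1,3),out)
if __name__=='__main__':
    s=robot.state();print(now(),s['wrist_force'],s['finger_gap'],s['time'])
    t=1.418
    for t1 in [1.32,1.2,1.05,.9,.75,.6,.45,.3,.2,.1,.0]: arc(t,t1,5);t=t1
E
python3 arc.py
```

```text
(array([0.62484072, 0.07286445, 0.23811609]), np.float64(0.18542625233009383)) [ 0.15437874 -0.90755505  1.56071753] 0.09977935662925812 22.7
1.418 -> 1.32 [[0.02, -0.12, 0, 0], [0.04, -0.25, 0, 0], [0.07, -0.37, 0, 0], [0.1, -0.49, 0, 0], [0.13, -0.62, 0, 0]]
1.32 -> 1.2 [[0.04, -0.15, 0, 0], [0.08, -0.3, 0, 0], [0.13, -0.44, 0, 0], [0.18, -0.59, 0, 0], [0.24, -0.73, 0, 0]]
1.2 -> 1.05 [[0.07, -0.18, 0, 0], [0.15, -0.36, 0, 0], [0.23, -0.53, 0, 0], [0.32, -0.7, 0, 0], [0.42, -0.87, 0, 0]]
1.05 -> 0.9 [[0.1, -0.17, 0, 0], [0.2, -0.33, 0, 0], [0.31, -0.49, 0, 0], [0.42, -0.65, 0, 0], [0.54, -0.8, 0, 0]]
0.9 -> 0.75 [[0.12, -0.15, 0, 0], [0.25, -0.29, 0, 0], [0.38, -0.44, 0, 0], [0.51, -0.57, 0, 0], [0.65, -0.71, 0, 0]]
0.75 -> 0.6 [[0.14, -0.13, 0, 0], [0.29, -0.25, 0, 0], [0.44, -0.38, 0, 0], [0.6, -0.49, 0, 0], [0.75, -0.6, 0, 0]]
0.6 -> 0.45 [[0.16, -0.11, 0, 0], [0.32, -0.21, 0, 0], [0.49, -0.3, 0, 0], [0.66, -0.4, 0, 0], [0.83, -0.48, 0, 0]]
0.45 -> 0.3 [[0.18, -0.08, 0, 0], [0.35, -0.16, 0, 0], [0.53, -0.23, 0, 0], [0.71, -0.29, 0, 0], [0.9, -0.35, 0, 0]]
0.3 -> 0.2 [[0.12, -0.04, 0, 0], [0.25, -0.07, 0, 0], [0.37, -0.1, 0, 0], [0.5, -0.13, 0, 0], [0.62, -0.16, 0, 0]]
0.2 -> 0.1 [[0.13, -0.02, 0, 0], [0.25, -0.05, 0, 0], [0.38, -0.07, 0, 0], [0.51, -0.08, 0, 0], [0.64, -0.1, 0, 0]]
0.1 -> 0.0 [[0.13, -0.01, 0, 0], [0.26, -0.02, 0, 0], [0.38, -0.03, 0, 0], [0.51, -0.03, 0, 0], [0.64, -0.03, 0, 0]]
```

The gap is 0.10 (9 mm on the 10 mm bar), so it's held with almost no force. I'm lowering it along the arc.

>>> step_arm(
  deltas=[
    [[0.02,-0.12,0,0],[0.04,-0.25,0,0],[0.07,-0.37,0,0],[0.1,-0.5,0,0],[0.13,-0.62,0,0]],
  ],
)

```text
time: 23.12
tool_pos: [0.6063, 0.0693, 0.2344]
eef_rot: [[0.001, 0.983, 0.184], [-0.0, 0.184, -0.983], [-1.0, 0.001, 0.0]]
wrist_force: [2.9, -0.5, -0.9]
finger_gap: 0.097
```

>>> step_arm(
  deltas=[
    [[0.04,-0.15,0,0],[0.08,-0.3,0,0],[0.13,-0.44,0,0],[0.18,-0.59,0,0],[0.24,-0.73,0,0]],
  ],
)

```text
time: 23.53
tool_pos: [0.5846, 0.0652, 0.227]
eef_rot: [[0.0, 0.983, 0.184], [-0.0, 0.184, -0.983], [-1.0, 0.0, 0.0]]
wrist_force: [-1.1, -1.9, 5.1]
finger_gap: 0.101
```

>>> step_arm(
  deltas=[
    [[0.07,-0.18,0,0],[0.15,-0.36,0,0],[0.23,-0.53,0,0],[0.32,-0.7,0,0],[0.42,-0.87,0,0]],
  ],
)

```text
time: 23.95
tool_pos: [0.5589, 0.0603, 0.2141]
eef_rot: [[-0.0, 0.983, 0.184], [-0.0, 0.184, -0.983], [-1.0, -0.0, 0.0]]
wrist_force: [2.5, -4.9, 1.0]
finger_gap: 0.1
```

Forces are only a few newtons, so I'm continuing.

>>> step_arm(
  deltas=[
    [[0.1,-0.17,0,0],[0.2,-0.33,0,0],[0.31,-0.49,0,0],[0.42,-0.65,0,0],[0.54,-0.8,0,0]],
  ],
)

```text
time: 24.37
tool_pos: [0.5353, 0.056, 0.1979]
eef_rot: [[-0.0, 0.983, 0.184], [-0.0, 0.184, -0.983], [-1.0, -0.0, 0.0]]
wrist_force: [1.1, -5.3, 0.7]
finger_gap: 0.105
```

>>> step_arm(
  deltas=[
    [[0.12,-0.15,0,0],[0.25,-0.29,0,0],[0.38,-0.44,0,0],[0.51,-0.57,0,0],[0.65,-0.71,0,0]],
  ],
)

```text
time: 24.78
tool_pos: [0.5146, 0.0522, 0.1783]
eef_rot: [[0.0, 0.983, 0.184], [0.0, 0.184, -0.983], [-1.0, 0.0, -0.0]]
wrist_force: [2.2, -4.3, -0.5]
finger_gap: 0.103
```

>>> step_arm(
  deltas=[
    [[0.14,-0.13,0,0],[0.29,-0.25,0,0],[0.44,-0.38,0,0],[0.6,-0.49,0,0],[0.75,-0.6,0,0]],
  ],
)

```text
time: 25.2
tool_pos: [0.4968, 0.0489, 0.1557]
eef_rot: [[-0.0, 0.983, 0.184], [0.0, 0.184, -0.983], [-1.0, -0.0, -0.0]]
wrist_force: [1.1, -3.4, 0.8]
finger_gap: 0.102
```

Run:
```python
from h import *
b=snap('scene','s17');s=robot.state();print(now(),s['wrist_force'],s['finger_gap'],s['time'])
cv2.imwrite('pics/z17.png',cv2.resize(b[60:260,150:350,::-1],(600,600),interpolation=2))
```

```text
(array([0.49616608, 0.04886918, 0.15495861]), np.float64(0.18531318239010258)) [ 2.60262434 -4.53918891 -4.97493929] 0.10114559515389296 25.25
```

View pics/z17.png

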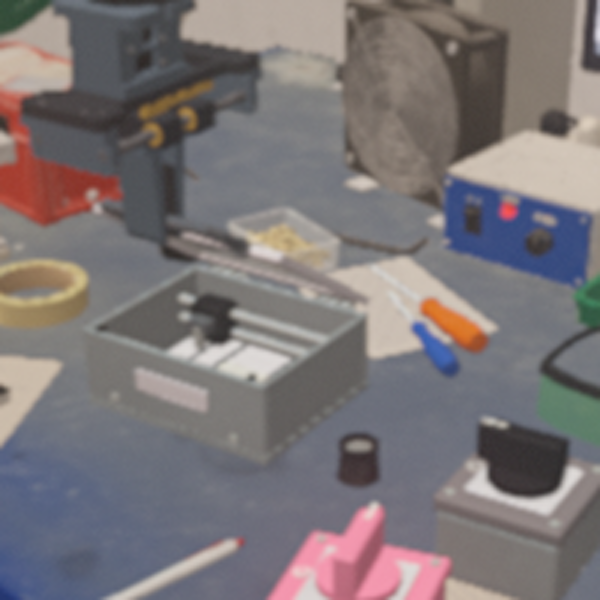

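The guard is following, at about 0.6 rad and firmly held. Continuing.

>>> step_arm(
  deltas=[
    [[0.16,-0.11,0,0],[0.32,-0.21,0,0],[0.49,-0.3,0,0],[0.66,-0.4,0,0],[0.83,-0.48,0,0]],
  ],
)

```text
time: 25.67
tool_pos: [0.4826, 0.0463, 0.1308]
eef_rot: [[-0.0, 0.983, 0.184], [0.0, 0.184, -0.983], [-1.0, -0.0, -0.0]]
wrist_force: [-1.1, -2.9, 1.5]
finger_gap: 0.101
```

>>> step_arm(
  deltas=[
    [[0.18,-0.08,0,0],[0.35,-0.16,0,0],[0.53,-0.23,0,0],[0.71,-0.29,0,0],[0.9,-0.35,0,0]],
  ],
)

```text
time: 26.08
tool_pos: [0.4722, 0.0442, 0.1037]
eef_rot: [[-0.001, 0.983, 0.184], [-0.0, 0.184, -0.983], [-1.0, -0.001, 0.0]]
wrist_force: [-1.7, -4.7, 0.7]
finger_gap: 0.1
```

>>> step_arm(
  deltas=[
    [[0.12,-0.04,0,0],[0.25,-0.07,0,0],[0.37,-0.1,0,0],[0.5,-0.13,0,0],[0.62,-0.16,0,0]],
  ],
)

```text
time: 26.5
tool_pos: [0.4675, 0.0433, 0.0852]
eef_rot: [[-0.001, 0.983, 0.184], [-0.0, 0.184, -0.983], [-1.0, -0.001, 0.0]]
wrist_force: [-3.2, -4.8, 0.5]
finger_gap: 0.098
```

>>> step_arm(
  deltas=[
    [[0.13,-0.02,0,0],[0.25,-0.05,0,0],[0.38,-0.07,0,0],[0.51,-0.08,0,0],[0.64,-0.1,0,0]],
  ],
)

```text
time: 26.92
tool_pos: [0.4644, 0.0428, 0.066]
eef_rot: [[-0.001, 0.983, 0.184], [-0.0, 0.184, -0.983], [-1.0, -0.001, 0.0]]
wrist_force: [-4.1, -5.7, 1.1]
finger_gap: 0.101
```

Final stretch, slowly, until the stops push back.

>>> step_arm(
  deltas=[
    [[0.1,-0.01,0,0],[0.2,-0.02,0,0],[0.3,-0.02,0,0],[0.4,-0.03,0,0],[0.5,-0.03,0,0]],
  ],
)

```text
time: 27.33
tool_pos: [0.4633, 0.0425, 0.051]
eef_rot: [[-0.002, 0.983, 0.184], [-0.0, 0.184, -0.983], [-1.0, -0.002, -0.0]]
wrist_force: [-4.6, -7.6, -0.0]
finger_gap: 0.103
```

>>> step_arm(
  deltas=[
    [[0.05,0,0,0],[0.1,0,0,0],[0.14,0,0,0],[0.14,0,0,0],[0.14,0,0,0]],
  ],
)

```text
time: 27.75
tool_pos: [0.4632, 0.0425, 0.0468]
eef_rot: [[-0.002, 0.983, 0.184], [-0.0, 0.184, -0.983], [-1.0, -0.002, -0.0]]
wrist_force: [-5.3, -7.2, -2.2]
finger_gap: 0.102
```

Run:
```python
from h import *
s=robot.state();print(now(),s['wrist_force'],s['finger_gap'],s['time'])
```

```text
(array([0.46319539, 0.04250658, 0.04680598]), np.float64(0.1854343171888771)) [-5.26979545 -7.22282767 -2.23807133] 0.10157464035596565 27.75
```

>>> step_arm(
  deltas=[
    [[0.03,0,0,0],[0.06,0,0,0],[0.1,0,0,0],[0.1,0,0,0],[0.1,0,0,0]],
  ],
)

```text
time: 28.17
tool_pos: [0.4632, 0.0425, 0.0438]
eef_rot: [[-0.002, 0.983, 0.184], [-0.0, 0.184, -0.983], [-1.0, -0.002, -0.0]]
wrist_force: [-4.5, -7.4, -2.9]
finger_gap: 0.102
```

Run:
```python
from h import *
a=snap('scene','s18');s=robot.state();print(now(),s['wrist_force'],s['finger_gap'],s['time'])
cv2.imwrite('pics/z18.png',cv2.resize(a[100:260,150:310,::-1],(600,600),interpolation=2))
```

```text
(array([0.46318271, 0.04251385, 0.04381533]), np.float64(0.18543075220625696)) [-4.99085189 -7.75484479 -1.6237559 ] 0.09785447361582711 28.2167
```

View pics/z18.png

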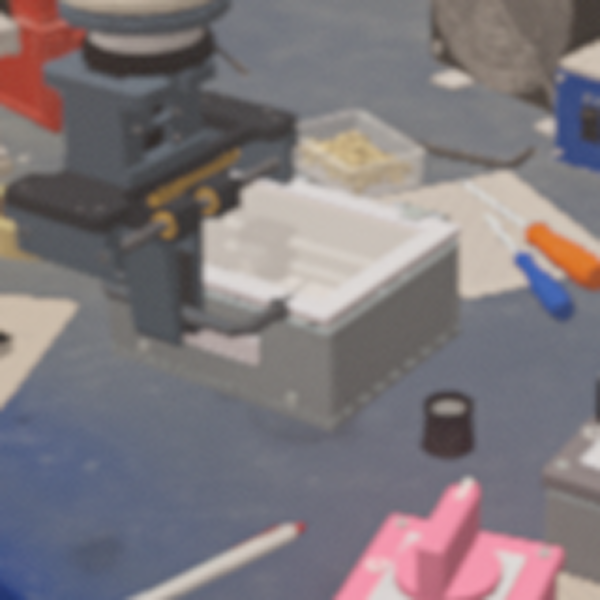

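It's nearly level but not yet on the stops: the force is still slightly negative. I'll go a little further.

>>> step_arm(
  deltas=[
    [[0.03,0,0,0],[0.06,0,0,0],[0.1,0,0,0],[0.1,0,0,0],[0.1,0,0,0]],
  ],
)

```text
time: 28.63
tool_pos: [0.4632, 0.0426, 0.0419]
eef_rot: [[-0.001, 0.983, 0.184], [-0.0, 0.184, -0.983], [-1.0, -0.001, 0.0]]
wrist_force: [-11.8, -7.1, 32.4]
finger_gap: 0.102
```

>>> step_arm(
  deltas=[
    [[0.03,0,0,0],[0.06,0,0,0],[0.08,0,0,0],[0.08,0,0,0],[0.08,0,0,0]],
  ],
)

```text
time: 29.05
tool_pos: [0.4632, 0.0427, 0.0398]
eef_rot: [[-0.001, 0.983, 0.184], [-0.0, 0.184, -0.983], [-1.0, -0.001, -0.0]]
wrist_force: [-13.7, -5.4, 38.8]
finger_gap: 0.104
```

The stops now push back with over 30 N, so the guard is down. I'll ease off, open only partway (the gap to the guard's edge is 33 mm), and lift off.

>>> step_arm(
  deltas=[
    [[-0.03,0,0,0],[-0.06,0,0,0],[-0.06,0,0,0],[-0.06,0,0,0],[-0.06,0,0,0]],
  ],
  claw=0.72,
)

```text
time: 29.47
tool_pos: [0.4643, 0.0428, 0.0406]
eef_rot: [[0.0, 0.983, 0.184], [0.0, 0.184, -0.983], [-1.0, 0.0, -0.0]]
wrist_force: [-0.1, 1.1, 0.4]
finger_gap: 0.279
```

>>> step_arm(
  deltas=[
    [[0,0,0,0],[0,0,0,0],[0,0,0,0],[0,0,0,0],[0,0,0,0]],
  ],
)

```text
time: 29.88
tool_pos: [0.4642, 0.0428, 0.0407]
eef_rot: [[0.0, 0.983, 0.184], [0.0, 0.184, -0.983], [-1.0, 0.0, -0.0]]
wrist_force: [-0.8, -0.7, -0.6]
finger_gap: 0.281
```

Run:
```python
from h import *
a=snap('wrist','w19');s=robot.state();print(now(),s['wrist_force'],s['finger_gap'],s['time'])
cv2.imwrite('pics/z19.png',cv2.resize(a[130:290,150:350,::-1],(600,480),interpolation=2))
```

```text
(array([0.46419856, 0.04274946, 0.04070786]), np.float64(0.18529890039725966)) [-0.46717694 -0.03540681 -0.24584416] 0.27868962421219173 29.9333
```

View pics/z19.png

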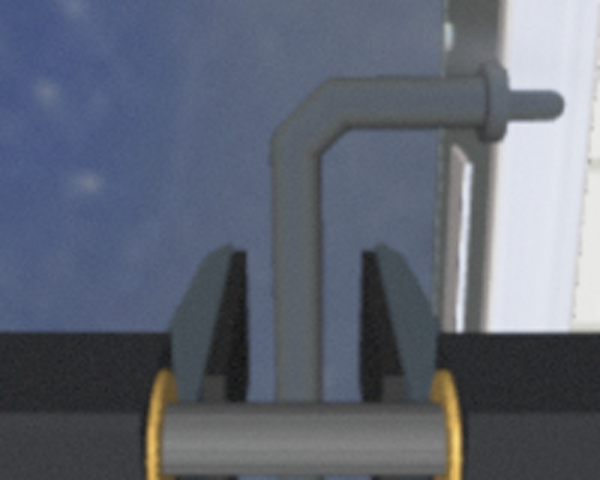

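The bar is free and central between the fingers, and the force is zero. Lifting straight up.

>>> step_arm(
  deltas=[
    [[-0.4,0,0,0],[-1.0,0,0,0],[-1.8,0,0,0],[-2.8,0,0,0],[-3.8,0,0,0]],
  ],
)

```text
time: 30.35
tool_pos: [0.4636, 0.0428, 0.1557]
eef_rot: [[-0.001, 0.983, 0.184], [0.0, 0.184, -0.983], [-1.0, -0.001, -0.0]]
wrist_force: [1.0, 0.8, 0.1]
finger_gap: 0.283
```

>>> step_arm(
  deltas=[
    [[-1.0,-0.5,0,0],[-2.0,-1,0,0],[-3.0,-1.5,0,0],[-4,-2,0,0],[-4,-2,0,0]],
  ],
)

```text
time: 30.77
tool_pos: [0.4051, 0.0314, 0.2795]
eef_rot: [[0.006, 0.983, 0.184], [-0.001, 0.184, -0.983], [-1.0, 0.006, 0.002]]
wrist_force: [1.5, 0.1, 1.3]
finger_gap: 0.281
```

```bash
cat > end.py <<'E'
from h import *
np.set_printoptions(precision=4,suppress=True)
a=snap('wrist','w20');b=snap('scene','s20');c=snap('top','t20');s=robot.state();print(now(),s['wrist_force'],s['time'])
cv2.imwrite('pics/z20.png',np.hstack([cv2.resize(b[100:260,150:350,::-1],(500,400),interpolation=2),cv2.resize(c[120:220,120:340,::-1][:,:],(300,136))[:136] if 0 else cv2.resize(a[:,:,::-1],(300,400))]))
cs=robot.calibration('scene')
X=np.array([np.cos(.19),np.sin(.19),0]);Y=np.array([-X[1],X[0],0]);H=np.array([.6535,.0776,.083])
for th in (0,.04,.1):
    r=-np.cos(th)*X+np.array([0,0,np.sin(th)]);print(th,proj('scene',[H+.193*r,H+.155*r-.09*Y]).tolist())
print([ (r['at'],r['p']) for r in robot.landmark_of('guard_handle','scene')],[(r['at'],r['p']) for r in robot.landmark_of('the_loupe','scene')])
E
python3 end.py
```

```text
(array([0.4052, 0.0317, 0.2746]), np.float64(0.1852383259842805)) [-0.6558  0.3482 -0.3237] 30.9167
0 [[181.905407495342, 195.33694633952157], [185.61788211771773, 237.34133361797228]]
0.04 [[178.87253471111254, 195.14952659410955], [183.15951589285328, 237.30303208403285]]
0.1 [[174.1965494930499, 195.0328815121885], [179.37324493009586, 237.36760844847623]]
[([182.6, 195.6], 0.82)] [([215.3, 267.9], 0.53)]
```

View pics/z20.png

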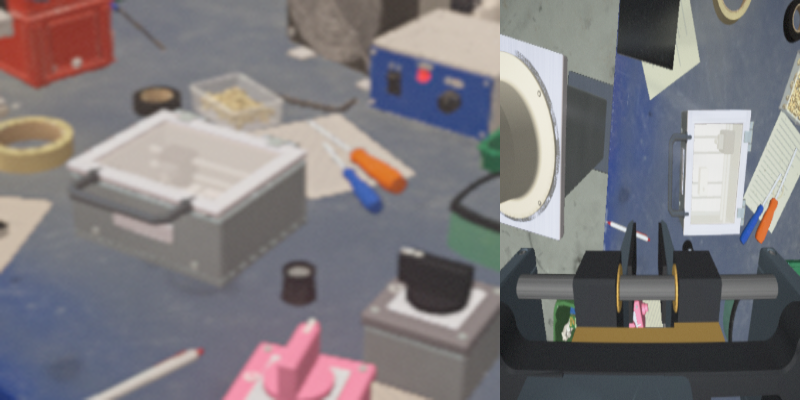

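The guard lies flat: the handle is seen at (182.6,195.6), against (181.9,195.3) predicted for level. The isolator bar points to off, the loupe hasn't moved, and the arm is clear.

```bash
python3 -c "
from h import *
print(robot.state()['qvel'],robot.finish_job(),robot.state()['time'])"
```

```text
the job is handed in; nothing more can be done
the job is handed in; nothing more can be done
```

The isolator handle is at off and the guard lies fully down on its stops. I handed the job in at about 31 s of the 64 s allowed.

**What I did:**
- I gripped the grey isolator's handle and turned it about 86° anticlockwise to off while the guard was still up at about 1.42 rad.
- I then held the guard's bar and lowered it slowly along its arc until the stops pushed back with 32–39 N. After that I opened the gripper partway and lifted clear.

**Last checks:**
- **Isolator:** after the turn the wrist view showed the white line at the ring mark. The final scene view shows the bar still across at off.
- **Guard:** the handle appeared at pixel (182.6, 195.6), against (181.9, 195.3) predicted for fully level.
- **Loupe:** it looks to be where it started, within about 3 px between the first and last scene views.
- **Arm:** it was clear of everything, and the wrist force was about zero.

**What disagreed:**
- **First turn failed:** the fingers passed over the handle's bar. Their ends are about 20 mm above the reported TCP. I measured this in the scene view and allowed for it from then on.
- **Early wrist measurement:** one was about 6 mm off because the arm was still settling, so I re-measured it.

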